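# Rack and lock the torque sticks

## Robot

A 6-joint arm with a two-finger parallel gripper is mounted at the origin on a cart in front of the work surface, level with it; the furniture and walls round the work are solid. World frame = base frame: x ahead of the robot, y to its left, z up, the work surface at z = 0. Lengths are in m, angles in rad, forces in N, time in s.
With the tool pointing down it reaches from about 0.35 to 0.975 m from the base axis. Payload 7.1 kg.
Tool frame: the origin (TCP) lies at the very end of the fingers, on their centre line; the grasp point (between the pads) lies r.pinch_z behind it (r.pinch_z is the distance from the TCP to the grasp point, in m); z points along the fingers, y is the line along which they close (so a half turn about z gives the same grasp; the last joint's range is limited). The gripper opens to 88 mm and grips with 3 to 60 N. Pads are 20 mm wide; open, the fingers measure 115 mm over their backs; the gripper's body (75 mm by 178 mm) begins 61 mm behind the grasp point.
Start: joints at [-1.295, 0.423, 1.63, -0, 1.089, -0.019], TCP at [0.182, -0.598, 0.186] pointing down, gripper open.
Joint ranges: [-3, 3], [-0.9, 2.11], [0.09, 2.58], [-1.31, 4.45], [0.11, 2.69], [-2.54, 2.54]. Speed limits (rad/s): [2.39, 2.39, 3.01, 3.14, 3.14, 3.14].

## Interface

Orientations are given as a unit quaternion [w, x, y, z].
In Python, from plant import r, viewer, workorder gives the robot as it stands.
- The arm moves only by the tool carry_out, never from a script. Its argument "series" is a list of rows, each a list of 3 entries, a list of its own where there are three numbers: the shift along the world's x, y, z in units of 40 mm (1.0 is 40 mm), then the turn about the world's z in units of 6 degrees (1.0 is 6 degrees), then the opening in per cent of the stroke, from 0 (shut) to 100 (fully open). In form: [[[x, y, z], turn, jaw], ...]. A call has 1 to 12 rows; each row is the pose to reach, as a shift and turn from the pose commanded when the call began; what a row does not reach only later rows make up. A row lasts 1/12 s, in which the tool goes at most 41.7 mm and 7.16 degrees, less where a joint would pass 70% of its speed; a pose out of reach is approached as far as the arm can. A call with a gripper value outside its range is refused whole. The fingers move at their own pace and stop on an object; "squeeze" is the grip in N (left out, the last holds). Time passes only in rows, so rows that repeat a pose let the fingers close. It gives the time, the measured TCP pose, the force, the opening and the grip force at its end, in the units of the state.
- r.observe(): the state, without advancing time (a new reading comes with each control period).
- viewer.get_image(name): name is "side" or "top" or "wrist"; returns the picture (480x640x3 uint8, red, green, blue); there is no depth.
- viewer.camera_model(name): a dict with "fx", "fy", "cx", "cy" (pixels), "D" ([k1, k2, p1, p2, k3] as OpenCV has them; the pictures are not rectified), "R" (3x3) and "t" (3): a world point X has camera coordinates R X + t. Camera axes: x right, y down, z forward; pixel columns grow to the right and rows downward; lengths in m; the calibration is good to about 2 mm. A picture is of the moment at which its call begins: read the wrist's pose just before it. camera_model takes no time and is no camera call; for the wrist camera it gives the pose at the moment of the call.
- workorder.hand_in(): hands the job in; it is judged then, once.
The state is a dict: "clock": time; "joint_pos": joint angles; "qvel": joint speeds; "joint_efforts": joint torques, N m; "position": TCP position; "tcp_rot": TCP orientation; "wrist_force": force on the tool from outside, world axes, zero at the start; "wrist_torque": the same for the moment, N m; "gripper_width": finger opening in m; "grip_force": force on a finger pad.
Only numpy, scipy, OpenCV 4.12 (cv2) and the standard library are available. Lean on these libraries where they do the work, as an engineer would, in place of code of your own. Each camera call takes 0.05 s, during which the arm holds its last target. There are 200 camera calls.

## Task

Put the torque sticks away: slide the orange-gripped lock bar of the clip rack all the way to the left to open it, push every stick that is lying about down into the clip of its own colour until it sits fully home under the closed jaw, then slide the lock bar fully back to the right so that it locks them in. Leave the tin, the aerosol can and the tape roll behind the rack where they stand.

Things in the scene. Friction and masses are not known exactly. Their poses are not given: they have to be found in the camera images.
- rack: Clip rack: fixed grey plate 212 x 240 x 8 mm with five spring clips 50 mm apart along its y: red at +y, then yellow, green, blue, white. Origin on the chest top below the middle of the clips; x along the seated sticks, away from the robot (rack turned up to 0.12 rad), y left, z up. Each clip is two like forks, 32 to 46 mm either side of its middle along x; fingers holding a sleeve go down between. Grey dividers 34 mm high.
- bar_grip (a point): Middle of the lock bar's orange grip, 14 mm (rack x) by 22 mm (rack y), 68 mm above the chest top; grip top at 83 mm, bar top at 51 mm. Moves with the bar: aluminium, 12 mm thick, along the rack's near edge, 98 mm to -x of its origin; its five teeth (14 mm wide, undersides at 46 mm) reach in over the near ends of the sticks.
- lock_bar (a joint): How far the lock bar is slid towards the rack's +y (left), in m: 0 = locked, home at the right with a tooth over the near end of every clip; 0.028 = left end of travel, open, teeth between the clips. From 0.023 on, sticks pass freely. It stays where it is left; moving it takes about 2 N.
- stick_red: Torque stick with a red sleeve, 0.2 kg, 155 mm long; may be absent. Origin on its axis amid the sleeve, x along it. Square sleeve 18 x 18 mm, 40 mm long (x -20 to +20): grip here. Round shaft 12 mm thick on either side; square ends 24 mm wide (x -75 to -52 and +52 to +66), then a 12 mm square drive to +80. Lies with its axis 12 mm above the chest top. Either end may face the robot in its clip.
- stick_yellow: Torque stick with a yellow sleeve, 0.2 kg, 155 mm long; may be absent. Origin on its axis amid the sleeve, x along it. Square sleeve 18 x 18 mm, 40 mm long (x -20 to +20): grip here. Round shaft 12 mm thick on either side; square ends 24 mm wide (x -75 to -52 and +52 to +66), then a 12 mm square drive to +80. Lies with its axis 12 mm above the chest top. Either end may face the robot in its clip.
- stick_green: Torque stick with a green sleeve, 0.2 kg, 155 mm long; may be absent. Origin on its axis amid the sleeve, x along it. Square sleeve 18 x 18 mm, 40 mm long (x -20 to +20): grip here. Round shaft 12 mm thick on either side; square ends 24 mm wide (x -75 to -52 and +52 to +66), then a 12 mm square drive to +80. Lies with its axis 12 mm above the chest top. Either end may face the robot in its clip.
- stick_blue: Torque stick with a blue sleeve, 0.2 kg, 155 mm long; may be absent. Origin on its axis amid the sleeve, x along it. Square sleeve 18 x 18 mm, 40 mm long (x -20 to +20): grip here. Round shaft 12 mm thick on either side; square ends 24 mm wide (x -75 to -52 and +52 to +66), then a 12 mm square drive to +80. Lies with its axis 12 mm above the chest top. Either end may face the robot in its clip.
- stick_white: Torque stick with a white sleeve, 0.2 kg, 155 mm long; may be absent. Origin on its axis amid the sleeve, x along it. Square sleeve 18 x 18 mm, 40 mm long (x -20 to +20): grip here. Round shaft 12 mm thick on either side; square ends 24 mm wide (x -75 to -52 and +52 to +66), then a 12 mm square drive to +80. Lies with its axis 12 mm above the chest top. Either end may face the robot in its clip.
- clip_red (a point): Where the red stick's origin is when fully home in the clip with red jaw and tabs: 30 mm above the chest top, stick along rack x. Play: 6 mm along x, 2 mm across. Each fork: black fixed prong (inner face 7 mm to -y of the axis, top at 57 mm) facing the coloured jaw at +y; a funnel 20 mm wide at the top, pushed into from above. A stick merely resting on the jaw lies 8 mm or more too high.
- clip_yellow (a point): Where the yellow stick's origin is when fully home in the clip with yellow jaw and tabs: 30 mm above the chest top, stick along rack x. Play: 6 mm along x, 2 mm across. Each fork: black fixed prong (inner face 7 mm to -y of the axis, top at 57 mm) facing the coloured jaw at +y; a funnel 20 mm wide at the top, pushed into from above. A stick merely resting on the jaw lies 8 mm or more too high.
- clip_green (a point): Where the green stick's origin is when fully home in the clip with green jaw and tabs: 30 mm above the chest top, stick along rack x. Play: 6 mm along x, 2 mm across. Each fork: black fixed prong (inner face 7 mm to -y of the axis, top at 57 mm) facing the coloured jaw at +y; a funnel 20 mm wide at the top, pushed into from above. A stick merely resting on the jaw lies 8 mm or more too high.
- clip_blue (a point): Where the blue stick's origin is when fully home in the clip with blue jaw and tabs: 30 mm above the chest top, stick along rack x. Play: 6 mm along x, 2 mm across. Each fork: black fixed prong (inner face 7 mm to -y of the axis, top at 57 mm) facing the coloured jaw at +y; a funnel 20 mm wide at the top, pushed into from above. A stick merely resting on the jaw lies 8 mm or more too high.
- clip_white (a point): Where the white stick's origin is when fully home in the clip with white jaw and tabs: 30 mm above the chest top, stick along rack x. Play: 6 mm along x, 2 mm across. Each fork: black fixed prong (inner face 7 mm to -y of the axis, top at 57 mm) facing the coloured jaw at +y; a funnel 20 mm wide at the top, pushed into from above. A stick merely resting on the jaw lies 8 mm or more too high.
- jaw_red (a joint): Opening of the sprung red jaw, rad: 0 = closed, as when empty and also over a stick fully home; about 0.2 to 0.25 while a shaft passes. Its sloping head reaches over the seated shaft. A downward push of about 6 to 12 N snaps the stick in; lifting it out takes a similar pull.
- jaw_yellow (a joint): Opening of the sprung yellow jaw, rad: 0 = closed, as when empty and also over a stick fully home; about 0.2 to 0.25 while a shaft passes. Its sloping head reaches over the seated shaft. A downward push of about 6 to 12 N snaps the stick in; lifting it out takes a similar pull.
- jaw_green (a joint): Opening of the sprung green jaw, rad: 0 = closed, as when empty and also over a stick fully home; about 0.2 to 0.25 while a shaft passes. Its sloping head reaches over the seated shaft. A downward push of about 6 to 12 N snaps the stick in; lifting it out takes a similar pull.
- jaw_blue (a joint): Opening of the sprung blue jaw, rad: 0 = closed, as when empty and also over a stick fully home; about 0.2 to 0.25 while a shaft passes. Its sloping head reaches over the seated shaft. A downward push of about 6 to 12 N snaps the stick in; lifting it out takes a similar pull.
- jaw_white (a joint): Opening of the sprung white jaw, rad: 0 = closed, as when empty and also over a stick fully home; about 0.2 to 0.25 while a shaft passes. Its sloping head reaches over the seated shaft. A downward push of about 6 to 12 N snaps the stick in; lifting it out takes a similar pull.
- tin_blue: A grease tin, white and blue, 75 mm wide and 80 mm tall, a bystander. Origin at the middle of its underside, z up.
- penetrant: A blue aerosol can with a red cap, 53 mm wide and 190 mm tall, a bystander. Origin at the middle of its underside, z up.
- tape_green: A roll of green masking tape lying flat, 104 mm wide, 24 mm high, a bystander. Origin at the middle of its underside, z up.

How it is judged:
By the outcome, as a careful person would: the job done as asked, in the order asked, and still so for the second after the job is handed in, with the robot touching nothing.
Of stick_red, stick_yellow, stick_green, stick_blue, stick_white only 3 to 5 are there at a start; the rules pass over those that are not, and their reading is None.
At some moment in a run one of stick_red, stick_yellow, stick_green, stick_blue, stick_white may be knocked a few centimetres aside while the robot is not near it.
Once in a run the grip may slacken for a moment while it holds something.
It also fails if it takes over 210 s, if anything falls off the work surface, if the arm or the gripper's body presses on something with over 40 N, if the wrist force passes 120 N, or if a joint passes its speed limit or range.

## Working session

There is one attempt and no reset: what is moved stays moved. The work goes in short steps, Python scripts to look and compute and a tool call to move; the robot and the scene stay as the last step left them, time stands still between calls to the robot, and variables do not carry over. Pictures are saved under pics/ and viewed, at most 14 in all, crops included, and the job is handed in when it is done.

Besides the shell and the picture viewer there is one more tool, called in YAML: its name, and indented under it one key for each argument. carry_out: Moves the arm, as the interface text tells. Its arguments: {"type":"object","properties":{"series":{"type":"array"},"squeeze":{"type":"number"}},"required":["series"]}

```bash
mkdir -p pics
python3 - <<'E'
from plant import r, viewer
import cv2
s=r.observe(); print(s, r.pinch_z)
for n in ("top","side"):
    im=viewer.get_image(n); cv2.imwrite(f"pics/{n}0.png",im[:,:,::-1])
    print(n,viewer.camera_model(n))
E
```

```text
{'clock': 0.0, 'joint_pos': array([-1.29501903e+00,  4.23843597e-01,  1.63066454e+00,  1.50606201e-05,
        1.08861750e+00, -1.89826193e-02]), 'qvel': array([ 7.94191788e-04, -4.14766911e-04, -3.84648754e-04,  8.87434879e-05,
       -2.21597382e-04, -1.43918796e-04]), 'joint_efforts': array([ 2.29672414e-04, -5.44631875e+01, -2.73667413e+01,  6.44427328e-02,
        2.28093902e-02, -1.37008428e-04]), 'position': array([ 0.18144316, -0.59744956,  0.18511003]), 'tcp_rot': array([-7.61036378e-04,  9.89159441e-01,  1.46843500e-01, -9.15311549e-05]), 'wrist_force': array([-0.11433111,  0.51152739,  0.54057362]), 'wrist_torque': array([-0.02498754, -0.01283129,  0.00505026]), 'grip_force': 0.0, 'gripper_width': 0.08780006620204685} 0.0187
top {'fx': 593.3812729445822, 'fy': 593.3812729445822, 'cx': 316.566137561147, 'cy': 228.34083495440413, 'D': array([0.02618205, 0.        , 0.        , 0.        , 0.        ]), 'R': array([[-0.0028187 , -0.99998259,  0.00518465],
       [-0.99278549,  0.00217684, -0.11988422],
       [ 0.11987085, -0.00548517, -0.99277434]]), 't': array([0.06548532, 0.60144615, 1.24781122])}
side {'fx': 507.5744536657699, 'fy': 507.5744536657699, 'cx': 318.89712163705116, 'cy': 249.48429039883607, 'D': array([-0.04893172,  0.        ,  0.        ,  0.        ,  0.        ]), 'R': array([[-0.91789746, -0.39611159, -0.02366124],
       [-0.1563884 ,  0.4159072 , -0.89585929],
       [ 0.36470113, -0.81860663, -0.44370742]]), 't': array([0.55269159, 0.13703549, 0.84363358])}
```

View pics/top0.png

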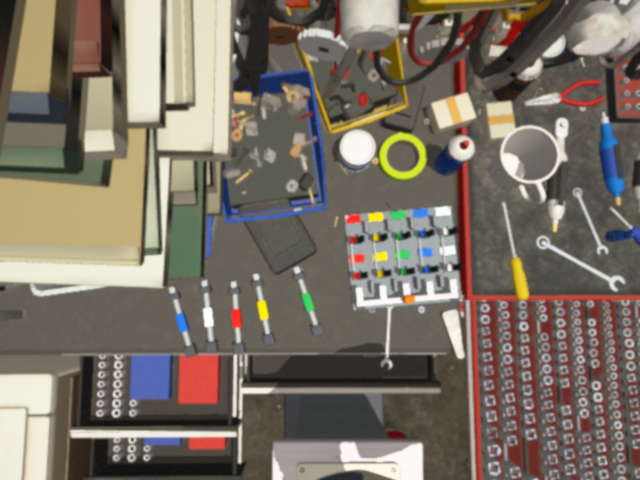

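View pics/side0.png

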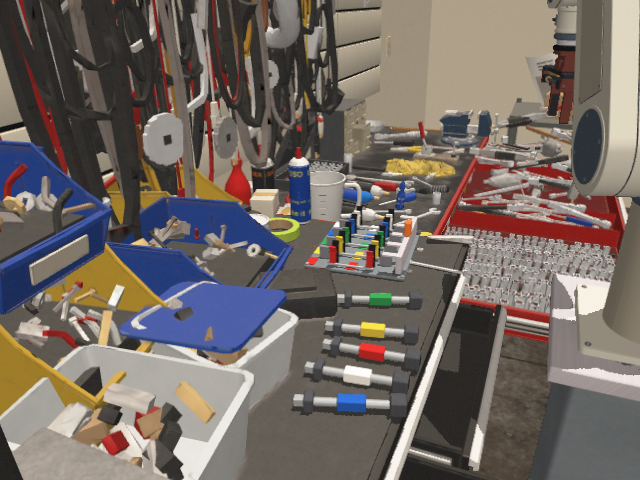

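The top view shows all five sticks: blue (182,322), white (208,317), red (236,318), yellow (262,308) and green (307,299). The rack is around (403,257), with its orange grip at (408,299). The side view agrees. Now I'll measure.

```bash
cat > h.py <<'E'
import numpy as np, cv2
from plant import r, viewer
def ray(cm,uv,z):
    K=np.array([[cm['fx'],0,cm['cx']],[0,cm['fy'],cm['cy']],[0,0,1]])
    p=cv2.undistortPoints(np.array(uv,float).reshape(-1,1,2),K,cm['D']).reshape(-1,2)
    d=np.c_[p,np.ones(len(p))]@cm['R']; c=-cm['R'].T@cm['t']
    return c+d*((z-c[2])/d[:,2])[:,None]
def proj(cm,X):
    K=np.array([[cm['fx'],0,cm['cx']],[0,cm['fy'],cm['cy']],[0,0,1]])
    return cv2.projectPoints(np.array(X,float).reshape(-1,3),cv2.Rodrigues(cm['R'])[0],cm['t'],K,cm['D'])[0].reshape(-1,2)
HSV={'red':[((0,150,90),(6,255,255)),((174,150,90),(180,255,255))],'orange':[((8,170,120),(18,255,255))],
 'yellow':[((22,150,120),(32,255,255))],'green':[((55,120,70),(80,255,255))],'blue':[((105,130,90),(122,255,255))],'white':[((0,0,215),(180,25,255))]}
def mask(im,c):
    h=cv2.cvtColor(im,cv2.COLOR_RGB2HSV); m=np.zeros(h.shape[:2],np.uint8)
    for lo,hi in HSV[c]: m|=cv2.inRange(h,lo,hi)
    return m
def blobs(im,c,roi=None,amin=30):
    m=mask(im,c)
    if roi: k=np.zeros_like(m); x0,y0,x1,y1=roi; k[y0:y1,x0:x1]=1; m=m*k
    n,l,st,ce=cv2.connectedComponentsWithStats(m)
    out=[]
    for i in range(1,n):
        if st[i,4]>=amin:
            cs,_=cv2.findContours((l==i).astype(np.uint8),0,2); out.append((ce[i],st[i,4],cv2.minAreaRect(cs[0])))
    return sorted(out,key=lambda b:-b[1])
def yaw(s):
    w,x,y,z=s['tcp_rot']; return 2*np.arctan2(y,x)
E
python3 - <<'E'
from h import *
np.set_printoptions(precision=4,suppress=True)
cm=viewer.camera_model('top'); im=cv2.imread('pics/top0.png')[:,:,::-1]
print('cam',-cm['R'].T@cm['t'],'yaw',yaw(r.observe()))
for c in HSV:
    for b in blobs(im,c,(160,200,465,350),12)[:6]:
        print(c,b[0].round(1),b[1],ray(cm,[b[0]],.021 if b[0][0]<330 else .05)[0][:2],b[2])
print(ray(cm,[(347,208),(459,206),(463,303),(353,308)],.008))
E
```

```text
cam [0.4477 0.071  1.3106] yaw 0.2947745809392719
red [236.1 318. ] 173 [0.4101 0.2371] ((236.1382293701172, 317.79705810546875), (18.17707061767578, 9.510366439819336), 85.60128784179688)
red [463.4 231.6] 148 [ 0.5922 -0.2499] ((463.0, 240.5), (81.0, 2.0), 90.0)
red [353.2 218.5] 93 [ 0.621  -0.0146] ((353.0, 218.5), (7.0, 12.0), 90.0)
red [358.9 257.9] 64 [ 0.5365 -0.0258] ((358.85003662109375, 257.95001220703125), (6.9296464920043945, 9.050968170166016), 81.8698959350586)
red [352.6 239.6] 33 [ 0.5756 -0.0128] ((352.5, 239.5), (5.0, 5.0), 90.0)
red [356.1 275.4] 29 [ 0.4992 -0.0195] ((356.5, 275.5), (5.0, 5.0), 90.0)
orange [408.6 298.5] 42 [ 0.4504 -0.1296] ((408.5, 298.5), (5.0, 9.0), 90.0)
yellow [262.4 309.7] 177 [0.4273 0.1809] ((262.3846130371094, 309.423095703125), (18.631032943725586, 9.60969066619873), 78.69007110595703)
yellow [375.3 216.5] 107 [ 0.6252 -0.0621] ((375.5, 216.5), (7.0, 13.0), 90.0)
yellow [381.4 255.9] 68 [ 0.5406 -0.0738] ((381.5, 255.5), (7.0, 9.0), 90.0)
yellow [375.6 237.5] 34 [ 0.5799 -0.0621] ((375.5, 237.5), (5.0, 5.0), 90.0)
yellow [379.4 273.4] 
[... 1283 characters left out ...]
4375, 289.79266357421875), (18.92856788635254, 42.058677673339844), 85.03025817871094)
white [453.3 328.3] 401 [ 0.3884 -0.2218] ((453.8529968261719, 330.4117736816406), (39.53330612182617, 12.611852645874023), 75.96376037597656)
white [207.9 317.2] 196 [0.4119 0.2975] ((207.73170471191406, 316.58538818359375), (45.27692794799805, 8.171934127807617), 83.6598129272461)
white [447.6 250.1] 131 [ 0.5527 -0.215 ] ((447.2499694824219, 250.24998474121094), (9.333809852600098, 15.132086753845215), 81.8698959350586)
white [442.5 211. ] 130 [ 0.6368 -0.2066] ((442.5, 211.0), (8.0, 15.0), 90.0)
[[ 0.6503 -0.0039  0.008 ]
 [ 0.6543 -0.2526  0.008 ]
 [ 0.4406 -0.2544  0.008 ]
 [ 0.4303 -0.0149  0.008 ]]
```

carry_out:
  series:
    - [[0,0,1.5],0,100]
    - [[6.7,12,2.8],-2,100]
    - [[6.7,12,2.8],-2,100]
    - [[6.7,12,2.8],-2,100]
    - [[6.7,12,2.8],-2,100]
    - [[6.7,12,2.8],-2,100]
    - [[6.7,12,2.8],-2,100]
    - [[6.7,12,2.8],-2,100]
    - [[6.7,12,2.8],-2,100]
    - [[6.7,12,2.8],-2,100]
    - [[6.7,12,2.8],-2,100]
    - [[6.7,12,2.8],-2,100]

```text
clock: 1.1
position: [0.4035, -0.1991, 0.2859]
tcp_rot: [-0.0, 0.999, 0.043, -0.0]
wrist_force: [0.4, -0.4, 0.3]
gripper_width: 0.0878
grip_force: 0.0
```

carry_out:
  series:
    - [[0.0,0,0],0,100]
    - [[0,0,0],0,100]
    - [[0,0,0],0,100]

```text
clock: 1.35
position: [0.4029, -0.201, 0.2854]
tcp_rot: [0.0, 0.999, 0.043, -0.0]
wrist_force: [0.1, 0.3, -0.7]
gripper_width: 0.0875
grip_force: 0.0
```

carry_out:
  series:
    - [[1.2,1.9,0.9],0,100]
    - [[1.2,1.9,0.9],0,100]
    - [[1.2,1.9,0.9],0,100]
    - [[1.2,1.9,0.9],0,100]
    - [[1.2,1.9,0.9],0,100]
    - [[1.2,1.9,0.9],0,100]

```text
clock: 1.85
position: [0.45, -0.1265, 0.3208]
tcp_rot: [-0.0, 0.999, 0.042, -0.001]
wrist_force: [0.4, 0.2, 0.1]
gripper_width: 0.0877
grip_force: 0.0
```

Run:
```python
from h import *
np.set_printoptions(precision=4,suppress=True)
s=r.observe(); cm=viewer.camera_model('wrist'); im=viewer.get_image('wrist'); cv2.imwrite('pics/w0.png',im[:,:,::-1])
np.savez('w0.npz',**{k:cm[k] for k in cm})
print(s['position'],yaw(s)); print('cam',-cm['R'].T@cm['t'],cm['fx'],cm['R'])
```

```text
[ 0.45   -0.1265  0.3208] 0.08341393744442879
cam [ 0.5286 -0.1189  0.5195] 375.55829311051735 [[ 0.083  -0.9965 -0.0009]
 [-0.9538 -0.0797  0.2898]
 [-0.2889 -0.0233 -0.9571]]
```

View pics/w0.png

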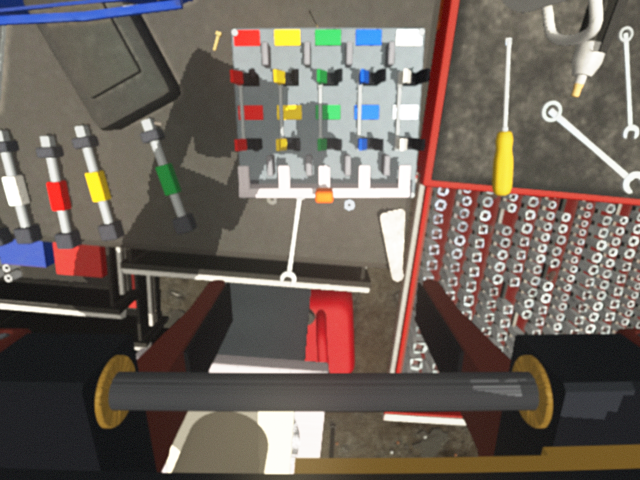

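The wrist view shows the rack: grip at (324,197), tabs at rows 37 and 112, forks at rows 76 and 144. The white, red, yellow and green sleeves are on the left.

```bash
python3 - <<'E'
from h import *
np.set_printoptions(precision=4,suppress=True)
cm=dict(np.load('w0.npz')); im=cv2.imread('pics/w0.png')[:,:,::-1]
b=blobs(im,'orange',(300,180,350,210))[0]; print('grip',b[0],ray(cm,[b[0]],.083)[0],b[2])
c5=('red','yellow','green','blue','white')
for c in c5:
    for roi,z in (((230,27,430,50),.009),((235,100,430,122),.009),((225,66,430,86),.055),((225,134,430,154),.055)):
        for b in blobs(im,c,roi,20)[:1]: print(c,b[0].round(1),b[1],ray(cm,[b[0]],z)[0][:2])
    for b in blobs(im,c,(0,150,200,230),50)[:1]: print('stick',c,b[0].round(1),b[1],ray(cm,[b[0]],.021)[0][:2],b[2])
E
python3 -c "
import cv2;im=cv2.imread('pics/w0.png')[20:215,225:435];cv2.imwrite('pics/w0c.png',cv2.resize(im,None,fx=2.8,fy=2.8,interpolation=2))"
```

```text
grip [323.3894 195.3274] [ 0.4514 -0.125   0.083 ] ((324.0, 196.0), (12.0, 16.0), 90.0)
red [247.2  37.9] 370 [ 0.626  -0.0163]
red [253.3 112.4] 254 [ 0.5388 -0.0267]
red [236.1  76.8] 171 [ 0.5755 -0.0139]
red [240.  144.3] 135 [ 0.4999 -0.0202]
stick red [ 58.3 195.4] 581 [0.4113 0.2336] ((58.26923370361328, 195.3461456298828), (30.594114303588867, 20.396076202392578), 78.69007110595703)
yellow [286.9  37.1] 380 [ 0.6307 -0.065 ]
yellow [292.  111.9] 231 [ 0.5434 -0.0766]
yellow [278.9  76.6] 150 [ 0.5795 -0.0631]
yellow [281.2 143.9] 116 [ 0.5044 -0.0697]
stick yellow [ 97.3 186. ] 562 [0.4284 0.1782] ((97.2706527709961, 185.56881713867188), (31.895618438720703, 18.9649600982666), 73.3007583618164)
green [327.6  36.9] 381 [ 0.635  -0.1148]
green [331.  111.9] 224 [ 0.5476 -0.1269]
green [321.4  76.1] 122 [ 0.584  -0.1116]
green [319.1 143.4] 20 [ 0.5087 -0.1151]
stick green [167.7 179. ] 478 [0.4453 0.0823] ((167.74208068847656, 178.87782287597656), (30.270275115966797, 16.2786808013916), 70.34617614746094)
blue [366.8  36.5] 207 [ 0.6395 -0.1629]
blue [370.1 110.6] 83 [ 0.5534 -0.1769]
blue [363.7  76.3] 124 [ 0.5879 -0.1601]
blue [362.  143.6] 94 [ 0.5128 -0.1664]
white [408.9  37.4] 500 [ 0.6431 -0.2147]
white [405.1 111.7] 461 [ 0.556  -0.2222]
white [406.   74.7] 101 [ 0.5938 -0.2082]
white [402.2 145.3] 101 [ 0.515  -0.2149]
stick white [ 12.1 190. ] 674 [0.4137 0.2977] ((11.150943756103516, 190.52828979492188), (77.1966323852539, 13.461333274841309), 74.05460357666016)
```

View pics/w0c.png

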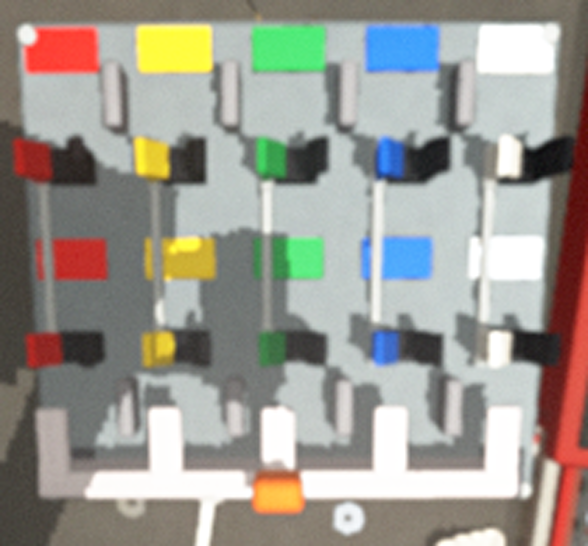

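Rack origin is about (0.547, -0.1225) with yaw 0.087, and the grip is at (0.451, -0.125). I'll descend onto the grip and take hold.

carry_out:
  series:
    - [[0,0.03,-1],0,60]
    - [[0,0.03,-2],0,60]
    - [[0,0.03,-3],0,60]
    - [[0,0.03,-4],0,60]
    - [[0,0.03,-5],0,60]
    - [[0,0.03,-6],0,60]
    - [[0,0.03,-6.5],0,60]
    - [[0,0.03,-6.5],0,60]
    - [[0,0.03,-6.5],0,0]
    - [[0,0.03,-6.5],0,0]
    - [[0,0.03,-6.5],0,0]
    - [[0,0.03,-6.5],0,0]
  squeeze: 15

```text
clock: 2.9
position: [0.4525, -0.1245, 0.0634]
tcp_rot: [0.001, 0.999, 0.042, 0.002]
wrist_force: [0.8, -0.2, 0.7]
gripper_width: 0.0294
grip_force: 0.0
```

carry_out:
  series:
    - [[0,0,0],0,0]
    - [[0,0,0],0,0]
    - [[0,0,0],0,0]
    - [[0,0,0],0,0]

```text
clock: 3.23
position: [0.4514, -0.1239, 0.062]
tcp_rot: [0.0, 0.999, 0.043, 0.0]
wrist_force: [0.1, -0.6, -0.3]
gripper_width: 0.0028
grip_force: 0.0
```

The fingers shut on nothing, so I'll look at the grip.

Run:
```python
from h import *
s=r.observe(); print(s['position'],s['gripper_width'],s['grip_force'])
im=viewer.get_image('top'); c=im[240:330,340:470]
cm=viewer.camera_model('top')
print(proj(cm,[[.4514,-.124,.062],[.4514,-.125,.083]]))
w=viewer.get_image('wrist'); print(proj(viewer.camera_model('wrist'),[s['position']]))
cv2.imwrite('pics/a1.png',np.hstack([cv2.resize(c,(400,277)),cv2.resize(w,(369,277))])[:,:,::-1])
```

```text
[ 0.45141973 -0.12385877  0.06203102] 0.002844915695989057 0.0
[[406.79578293 298.02355086]
 [408.87934715 297.98923776]]
[[325.58149173 271.54929718]]
```

View pics/a1.png

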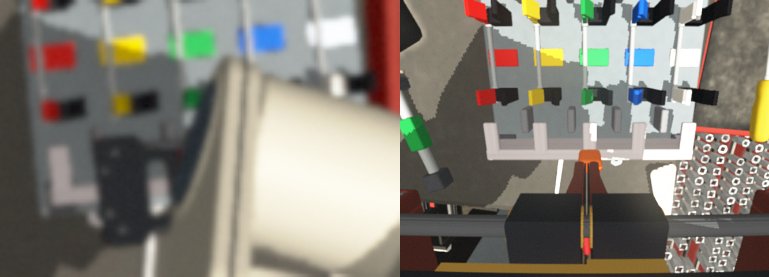

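Run:
```python
from h import *
np.set_printoptions(precision=4,suppress=True)
s=r.observe(); cm=viewer.camera_model('wrist'); im=viewer.get_image('wrist')
for b in blobs(im,'orange',(290,220,360,300),20)[:3]: print(b, ray(cm,[b[0]],.083),ray(cm,[b[0]],.068))
p=proj(cm,[s['position'],s['position']+[0,0,.0187],s['position']+[0,0,.05],s['position']+[0,0,.1]]); print(p)
print(proj(cm,[[.451,-.125,.083],[.451,-.125,.053],[.444,-.125,.083],[.458,-.125,.083]]))
cv2.imwrite('pics/a2.png',cv2.resize(im[200:400,220:430],None,fx=2.8,fy=2.8)[:,:,::-1])
```

```text
(array([330.7196, 272.6301]), np.int32(838), ((333.3004150390625, 273.42022705078125), (46.57923126220703, 31.086299896240234), 28.49563980102539)) [[ 0.4593 -0.1257  0.083 ]] [[ 0.4534 -0.1265  0.068 ]]
[[325.5093 271.5758]
 [325.6861 284.8249]
 [326.0667 313.3925]
 [327.0692 388.8678]]
[[327.9313 287.5125]
 [327.3683 266.729 ]
 [326.7354 299.8717]
 [329.1527 274.8835]]
```

View pics/a2.png

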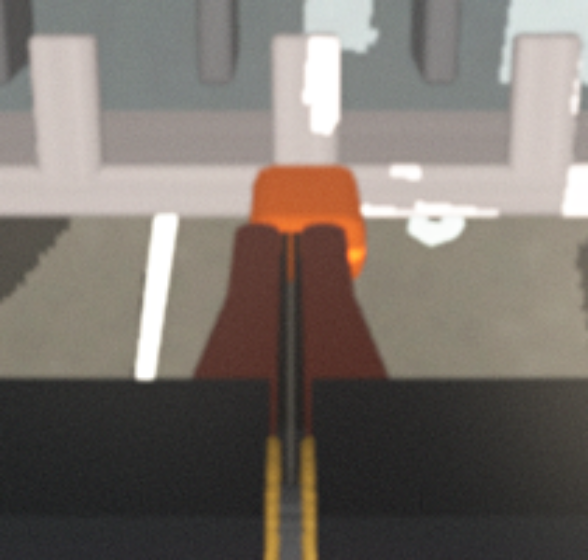

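The fingers hide the top of the grip, so the tips look higher than the TCP reading says. I'll check in the side view against the projected TCP.

Run:
```python
from h import *
np.set_printoptions(precision=4,suppress=True)
s=r.observe(); cm=viewer.camera_model('side'); im=viewer.get_image('side')
p=proj(cm,[s['position'],[.451,-.125,.083],[.451,-.125,.053]]); print(p)
u,v=p[0].astype(int); a=im[v-75:v+60,u-90:u+90]
a=cv2.resize(a,None,fx=4,fy=4,interpolation=cv2.INTER_CUBIC)
for q,c in zip(p,((255,0,255),(0,255,0),(0,255,255))): cv2.circle(a,tuple(int(k) for k in ((q-[u-90,v-75])*4)),4,c,1)
cv2.imwrite('pics/a3.png',a[:,:,::-1])
```

```text
[[406.0433 230.5963]
 [406.8174 221.2394]
 [406.0831 234.1134]]
```

View pics/a3.png

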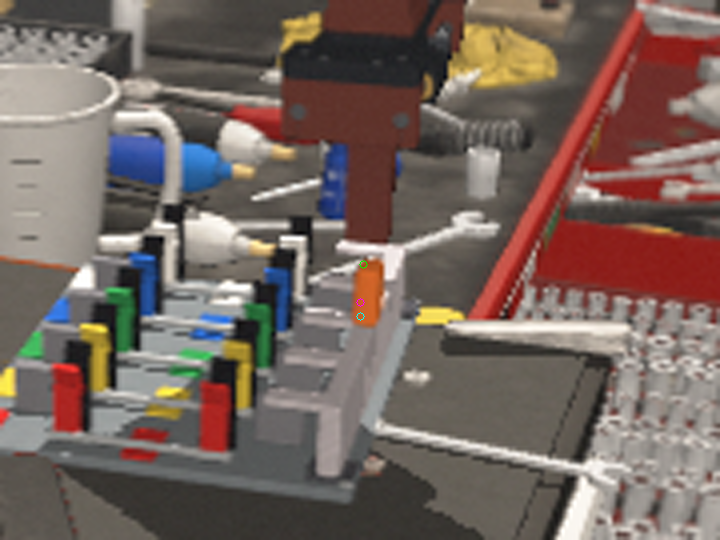

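Side view: the finger ends at crop row ~250 and the grip top is at ~262, while the projected TCP is at 301. The real tips are about 28 mm above the reported TCP. I'll open, go down about 28 mm more and close again.

carry_out:
  series:
    - [[0,0,0],0,60]
    - [[0,0,0],0,60]
    - [[0,0,0],0,60]
    - [[0,0,0],0,60]
    - [[0,0,0],0,60]
    - [[0,0,0],0,60]
    - [[0,0,-0.25],0,60]
    - [[0,0,-0.5],0,60]
    - [[0,0,-0.7],0,60]
    - [[0,0,-0.7],0,60]
    - [[0,0,-0.7],0,0]
    - [[0,0,-0.7],0,0]

```text
clock: 4.43
position: [0.4511, -0.1238, 0.0334]
tcp_rot: [-0.0, 0.999, 0.043, -0.0]
wrist_force: [0.4, 0.7, -0.1]
gripper_width: 0.0427
grip_force: 0.0
```

carry_out:
  series:
    - [[0,0,0],0,0]
    - [[0,0,0],0,0]
    - [[0,0,0],0,0]
    - [[0,0,0],0,0]
    - [[0,0,0],0,0]

```text
clock: 4.85
position: [0.4515, -0.1241, 0.034]
tcp_rot: [0.0, 0.999, 0.043, 0.0]
wrist_force: [0.2, -0.9, 1.4]
gripper_width: 0.022
grip_force: 15.0
```

Gripped at 22 mm. Now I'll slide left.

carry_out:
  series:
    - [[-0.01,0.15,0],0,0]
    - [[-0.03,0.3,0],0,0]
    - [[-0.04,0.45,0],0,0]
    - [[-0.05,0.6,0],0,0]
    - [[-0.06,0.7,0],0,0]
    - [[-0.06,0.72,0],0,0]
    - [[-0.06,0.72,0],0,0]
    - [[-0.06,0.72,0],0,0]
    - [[-0.06,0.72,0],0,0]

```text
clock: 5.6
position: [0.4494, -0.0982, 0.0339]
tcp_rot: [0.003, 0.999, 0.044, 0.001]
wrist_force: [-2.9, -30.4, -0.6]
gripper_width: 0.0334
grip_force: 15.0
```

carry_out:
  series:
    - [[0,-0.08,0],0,60]
    - [[0,-0.08,0],0,60]
    - [[0,-0.08,0],0,60]
    - [[0,-0.08,0],0,60]
    - [[0,-0.08,1],0,60]
    - [[0,-0.08,2],0,60]
    - [[0,-0.08,3],0,60]
    - [[0,-0.08,4],0,60]
    - [[0,0.8,5],0,60]
    - [[0.3,1.6,6],0,60]
    - [[0.3,2.4,6.5],0,60]
    - [[0.3,3.2,6.5],0,60]

```text
clock: 6.6
position: [0.4626, 0.0291, 0.2968]
tcp_rot: [0.0, 0.999, 0.042, 0.003]
wrist_force: [1.5, -0.3, -0.0]
gripper_width: 0.0526
grip_force: 0.0
```

Run:
```python
from h import *
np.set_printoptions(precision=4,suppress=True)
s=r.observe(); print(s['position'],s['gripper_width'])
cm=viewer.camera_model('wrist'); im=viewer.get_image('wrist'); np.savez('w1.npz',**cm); cv2.imwrite('pics/w1.png',im[:,:,::-1])
for b in blobs(im,'orange',None,30)[:3]: print(b[0],b[1],ray(cm,[b[0]],.083))
for c in ('red','yellow','green','blue','white'):
    for b in blobs(im,c,None,150)[:5]: print(c,b[0].round(),b[1],ray(cm,[b[0]],.021)[0][:2])
```

```text
[0.4626 0.0291 0.2968] 0.05256764094040128
[430.6222 221.1185] 135 [[ 0.451  -0.0925  0.083 ]]
red [148. 282.] 1332 [0.3211 0.2601]
red [380. 340.] 640 [ 0.2576 -0.0689]
red [159. 219.] 512 [0.4104 0.2408]
red [561. 207.] 370 [ 0.4715 -0.2787]
red [371.  59.] 323 [ 0.6234 -0.0119]
yellow [604. 185.] 1279 [ 0.5043 -0.3279]
yellow [202. 210.] 529 [0.4278 0.1847]
yellow [412.  59.] 347 [ 0.6279 -0.0594]
yellow [412. 135.] 162 [ 0.543  -0.0715]
yellow [410. 100.] 158 [ 0.5825 -0.0631]
green [277. 203.] 410 [0.4446 0.088 ]
green [454.  59.] 360 [ 0.6326 -0.1079]
green [452. 135.] 171 [ 0.5474 -0.1206]
green [452. 101.] 157 [ 0.5868 -0.1143]
blue [37. 60.] 9090 [0.5937 0.3807]
blue [197.  26.] 3584 [0.6423 0.1903]
blue [ 92. 274.] 633 [0.3248 0.3378]
blue [ 73. 218.] 533 [0.4029 0.3558]
blue [494. 101.] 197 [ 0.591  -0.1648]
white [379. 435.] 2884 [ 0.0896 -0.0889]
white [380. 209.] 2717 [ 0.4486 -0.0444]
white [492. 203.] 2211 [ 0.4688 -0.1871]
white [512. 133.] 2186 [ 0.5568 -0.1938]
white [377. 132.] 1327 [ 0.5427 -0.0288]
```

View pics/w1.png

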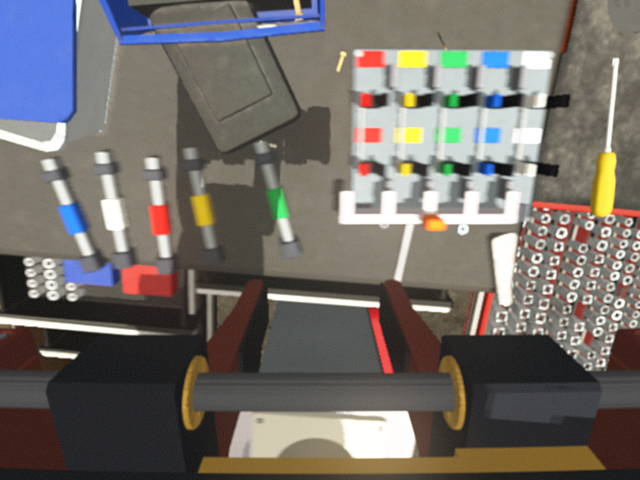

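Teeth now sit between the clips; the grip has moved about 27 mm and hit its stop. Stick end caps in pixels: blue (52,165)-(91,263), white (105,158)-(122,258), red (153,163)-(166,266), yellow (192,155)-(213,256), green (262,147)-(290,248).

Run:
```python
from h import *
np.set_printoptions(precision=4,suppress=True)
cm=dict(np.load('w1.npz'))
E=dict(blue=[(52,165),(91,263)],white=[(105,158),(122,258)],red=[(153,163),(166,266)],yellow=[(192,155),(213,256)],green=[(262,147),(290,248)])
for c,e in E.items():
    p=ray(cm,e,.014); d=p[0]-p[1]; print(c,np.linalg.norm(d),'yaw',np.arctan2(d[1],d[0]),'units vs .087',(np.arctan2(d[1],d[0])-.087)/np.radians(6),p.mean(0))
top=viewer.get_image('top'); ct=viewer.camera_model('top')
for c in E:
    for b in blobs(top,c,(160,270,335,350),60)[:1]: print(c,b[0],b[1],ray(ct,[b[0]],.02)[0])
b=blobs(top,'orange',(380,270,430,320),15)
for q in b: print('grip',ray(ct,[q[0]],.08))
s=r.observe();print(s['position'],yaw(s))
```

```text
blue 0.1365149663205582 yaw 0.2924962748051808 units vs .087 1.9623448753329022 [0.404  0.3613 0.014 ]
white 0.13440312088997383 yaw 0.09808494371566136 units vs .087 0.10585341517457682 [0.4166 0.3043 0.014 ]
red 0.13924257218802708 yaw 0.08679176612605226 units vs .087 -0.0019884870214774072 [0.4126 0.2433 0.014 ]
yellow 0.13527740398579507 yaw 0.20004876857272008 units vs .087 1.0795362197280067 [0.4296 0.186  0.014 ]
green 0.1361909122557238 yaw 0.31942108916413964 units vs .087 2.2194579131564987 [0.4481 0.0902 0.014 ]
blue [181.564  322.0756] 172 [0.4018 0.3538 0.02  ]
white [323.0756 294.0644] 900 [0.4604 0.0502 0.02  ]
red [236.0977 317.9023] 174 [0.4102 0.2373 0.02  ]
yellow [262.3922 309.8105] 153 [0.4272 0.181  0.02  ]
[0.4618 0.0328 0.295 ] 0.09131289275131958
```

carry_out:
  series:
    - [[-0.45,1.25,0],1.1,70]
    - [[-0.45,1.25,0],2.2,70]
    - [[-0.45,1.25,-1],2.2,70]
    - [[-0.45,1.25,-2],2.2,70]
    - [[-0.45,1.25,-3],2.2,70]
    - [[-0.45,1.25,-4],2.2,70]
    - [[-0.45,1.25,-5],2.2,70]
    - [[-0.45,1.25,-5],2.2,70]
    - [[-0.45,1.25,-5],2.2,70]
  squeeze: 40

```text
clock: 7.45
position: [0.4403, 0.0774, 0.0909]
tcp_rot: [-0.0, 0.988, 0.157, -0.003]
wrist_force: [0.6, -0.6, 1.1]
gripper_width: 0.0617
grip_force: 0.0
```

```bash
cat >> h.py <<'E'
def look(c,save=None,z=.021):
    s=r.observe(); cm=viewer.camera_model('wrist'); im=viewer.get_image('wrist')
    if save: cv2.imwrite(save,im[:,:,::-1])
    print('tcp',s['position'].round(4),'yaw',round(yaw(s),3),'F',s['wrist_force'].round(1),'w',round(s['gripper_width'],4))
    for b in blobs(im,c,(0,0,640,330),300)[:3]:
        R=cv2.boxPoints(b[2]); e=sorted([(np.linalg.norm(R[i]-R[i-1]),i) for i in range(4)]); i=e[-1][1]
        P=ray(cm,[R[i],R[i-1]],z); d=P[0]-P[1]; d=d*np.sign(d[0])
        print(c,b[0].round(),b[1],ray(cm,[b[0]],z)[0].round(4),'yaw',round(np.arctan2(d[1],d[0]),3),'len',round(np.linalg.norm(d),4))
E
python3 -c "
from h import *
look('green')"
```

```text
tcp [0.4403 0.0774 0.0909] yaw 0.316 F [ 0.6 -0.6  1.1] w 0.0617
green [317. 227.] 1220 [0.4455 0.0857 0.021 ] yaw 0.344 len 0.0413
green [617. 239.] 682 [ 0.5081 -0.134   0.021 ] yaw 1.526 len 0.037
green [627. 184.] 490 [ 0.5467 -0.1193  0.021 ] yaw 0.263 len 0.0169
```

carry_out:
  series:
    - [[0.12,0.19,-0.8],0.15,70]
    - [[0.12,0.19,-1.6],0.15,70]
    - [[0.12,0.19,-2.2],0.15,70]
    - [[0.12,0.19,-2.5],0.15,70]
    - [[0.12,0.19,-2.7],0.15,70]
    - [[0.12,0.19,-2.7],0.15,70]
    - [[0.12,0.19,-2.7],0.15,70]

```text
clock: 8.08
position: [0.4492, 0.0858, -0.0138]
tcp_rot: [-0.0, 0.986, 0.165, 0.002]
wrist_force: [-0.1, 0.5, -0.4]
gripper_width: 0.0616
grip_force: 0.0
```

carry_out:
  series:
    - [[0,0,0],0,0]
    - [[0,0,0],0,0]
    - [[0,0,0],0,0]
    - [[0,0,0],0,0]
    - [[0,0,0],0,0]
    - [[0,0,0],0,0]
    - [[0,0,0],0,0]
    - [[0,0,0],0,0]

```text
clock: 8.75
position: [0.4476, 0.0855, -0.0154]
tcp_rot: [0.0, 0.986, 0.165, 0.0]
wrist_force: [0.7, -0.2, 2.9]
gripper_width: 0.0113
grip_force: 1.1
```

Run:
```python
from h import *
look('green')
cm=viewer.camera_model('side'); im=viewer.get_image('side'); s=r.observe()
u,v=proj(cm,[s['position']])[0].astype(int)
w=viewer.get_image('wrist')[180:330,220:420]
a=cv2.resize(im[v-60:v+30,u-60:u+60],(400,300),interpolation=2)
cv2.imwrite('pics/b1.png',np.hstack([a,cv2.resize(w,(400,300),interpolation=2)])[:,:,::-1])
```

```text
tcp [ 0.4476  0.0855 -0.0154] yaw 0.332 F [ 0.7 -0.2  2.9] w 0.0113
green [324. 295.] 1951 [0.4501 0.0877 0.021 ] yaw 0.347 len 0.0367
```

View pics/b1.png

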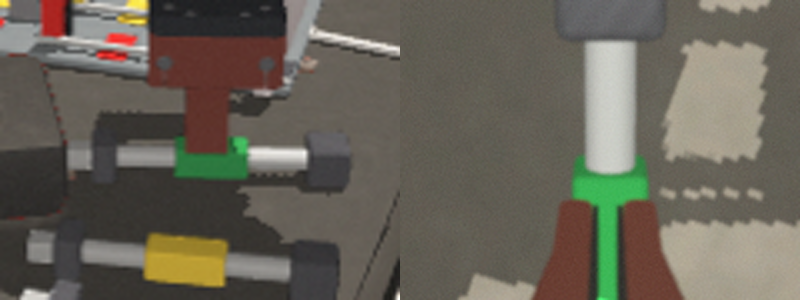

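The tips are standing on top of the sleeve, so the offset is nearer 36 mm. I'll reopen and go 12 mm lower.

carry_out:
  series:
    - [[0,0,0.1],0,50]
    - [[0,0,0.2],0,50]
    - [[0,0,0.2],0,50]
    - [[0,0,0.2],0,50]
    - [[0,0,0.2],0,50]
    - [[0,0,0],0,50]
    - [[0,0,-0.2],0,50]
    - [[0,0,-0.3],0,50]
    - [[0,0,-0.3],0,50]
    - [[0,0,-0.3],0,0]
    - [[0,0,-0.3],0,0]
    - [[0,0,-0.3],0,0]

```text
clock: 9.9
position: [0.4476, 0.0856, -0.0274]
tcp_rot: [-0.0, 0.986, 0.165, 0.0]
wrist_force: [0.7, 0.4, 0.3]
gripper_width: 0.027
grip_force: 0.0
```

carry_out:
  series:
    - [[0,0,0],0,0]
    - [[0,0,0],0,0]
    - [[0,0,0],0,0]
    - [[0,0,0],0,0]
    - [[0,0,0],0,0]
    - [[0,0,0],0,0]

```text
clock: 10.4
position: [0.4477, 0.0856, -0.0273]
tcp_rot: [0.0, 0.986, 0.165, 0.0]
wrist_force: [0.1, -1.4, 2.7]
gripper_width: 0.0174
grip_force: 40.0
```

carry_out:
  series:
    - [[0,0,0.8],0,0]
    - [[0,0,1.7],0,0]
    - [[0,0,2.6],0,0]
    - [[0.3,-0.7,2.8],-0.5,0]
    - [[0.7,-1.5,2.8],-1,0]
    - [[1.1,-2.3,2.8],-1.5,0]
    - [[1.5,-3.1,2.8],-2,0]
    - [[1.9,-3.9,2.8],-2.3,0]
    - [[2.3,-4.6,2.8],-2.34,0]
    - [[2.5,-5.1,2.8],-2.34,0]
    - [[2.5,-5.2,2.8],-2.34,0]
    - [[2.5,-5.2,2.8],-2.34,0]

```text
clock: 11.4
position: [0.547, -0.1235, 0.0839]
tcp_rot: [-0.0, 0.999, 0.042, -0.001]
wrist_force: [-0.2, 0.6, -2.5]
gripper_width: 0.0177
grip_force: 4.0
```

carry_out:
  series:
    - [[0,0,0],0,0]
    - [[0,0,0],0,0]
    - [[0,0,0],0,0]

```text
clock: 11.65
position: [0.5468, -0.1212, 0.0844]
tcp_rot: [-0.0, 0.999, 0.044, -0.0]
wrist_force: [-0.1, 0.2, -2.2]
gripper_width: 0.0176
grip_force: 40.0
```

Run:
```python
from h import *
np.set_printoptions(precision=4,suppress=True)
s=r.observe(); cm=viewer.camera_model('wrist'); im=viewer.get_image('wrist')
print(s['position'],yaw(s),s['gripper_width'],s['wrist_force'])
p=s['position']; za=p[2]+.0393
ax=np.array([np.cos(.087),np.sin(.087),0]); ay=np.array([-ax[1],ax[0],0]); O=np.array([.547,-.1225,0])
x0,y0=200,80
a=cv2.resize(im[y0:y0+230,x0:x0+250],None,fx=2.6,fy=2.6,interpolation=2)
def mk(X,c):
    for q in proj(cm,X): cv2.circle(a,tuple(int(k) for k in (q-[x0,y0])*2.6),4,c,1)
mk([O+k*ax-.007*ay+[0,0,.057] for k in (-.039,.039)],(255,0,255))
mk([O+.05*j*ay+.089*ax+[0,0,.009] for j in (-2,-1,0,1,2)],(0,0,0))
# stick caps if held at TCP: far cap outer top
for d in (.052,.066,.075): mk([[*(p+d*ax)[:2],za+.012]],(255,255,0))
cv2.imwrite('pics/c1.png',a[:,:,::-1])
for b in blobs(im,'green',(200,80,450,330),60)[:5]: print(b[0],b[1])
```

```text
[ 0.5468 -0.1212  0.0844] 0.08763632320202672 0.0175653142011499 [-0.0968  0.1531 -2.2073]
[323.3268 301.7848] 2203
[327.1154 112.5179] 1170
[342.0488 233.9024] 205
```

View pics/c1.png

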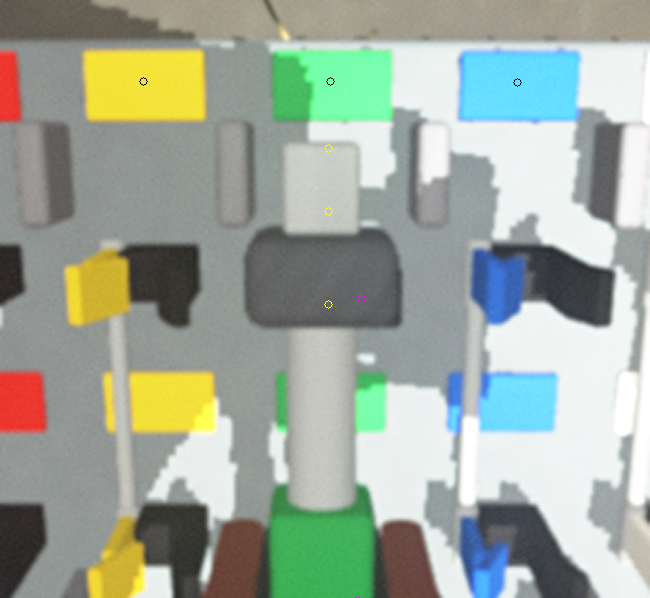

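The overlay shows tabs within 1 mm of prediction, with the stick about 2.5 mm back along x and within 1 mm sideways. I'll correct slightly and push down.

carry_out:
  series:
    - [[0.05,-0.05,-0.4],0,0]
    - [[0.05,-0.05,-0.9],0,0]
    - [[0.05,-0.05,-1.3],0,0]
    - [[0.05,-0.05,-1.5],0,0]
    - [[0.05,-0.05,-1.6],0,0]
    - [[0.05,-0.05,-1.7],0,0]
    - [[0.05,-0.05,-1.8],0,0]
    - [[0.05,-0.05,-1.9],0,0]
    - [[0.05,-0.05,-1.9],0,0]

```text
clock: 12.45
position: [0.5494, -0.1244, 0.0083]
tcp_rot: [-0.0, 0.999, 0.043, -0.0]
wrist_force: [0.5, -0.0, -3.0]
gripper_width: 0.0177
grip_force: 40.0
```

carry_out:
  series:
    - [[0,0,-0.1],0,0]
    - [[0,0,-0.2],0,0]
    - [[0,0,-0.3],0,0]
    - [[0,0,-0.4],0,0]
    - [[0,0,-0.45],0,0]
    - [[0,0,-0.48],0,0]
    - [[0,0,-0.48],0,0]
    - [[0,0,-0.48],0,0]

```text
clock: 13.12
position: [0.5502, -0.1246, -0.0094]
tcp_rot: [0.0, 0.999, 0.043, 0.001]
wrist_force: [-2.1, 1.7, 11.9]
gripper_width: 0.0176
grip_force: 40.0
```

carry_out:
  series:
    - [[0,0,-0.03],0,0]
    - [[0,0,-0.05],0,0]
    - [[0,0,-0.05],0,0]
    - [[0,0,-0.05],0,0]

```text
clock: 13.45
position: [0.5502, -0.1246, -0.0096]
tcp_rot: [0.0, 0.999, 0.043, 0.001]
wrist_force: [-8.3, 2.1, 31.6]
gripper_width: 0.0175
grip_force: 40.0
```

Run:
```python
from h import *
s=r.observe(); print(s['position'],s['wrist_force'])
cm=viewer.camera_model('side'); im=viewer.get_image('side')
ax=np.array([np.cos(.087),np.sin(.087),0]); O=np.array([.547,-.1225,0])
P=proj(cm,[O+[0,0,.03],O+.07*ax+[0,0,.03],O-.07*ax+[0,0,.03],O+.06*ax+[0,0,.042],O-.06*ax+[0,0,.042]])
u,v=P[0].astype(int); a=cv2.resize(im[v-45:v+45,u-65:u+65],None,fx=6,fy=6,interpolation=2)
for q in P: cv2.circle(a,tuple(int(k) for k in (q-[u-65,v-45])*6),4,(255,0,255),1)
cv2.imwrite('pics/c2.png',a[:,:,::-1])
```

```text
[ 0.55023029 -0.12458674 -0.0096187 ] [-8.29324189  2.1288299  31.64731396]
```

View pics/c2.png

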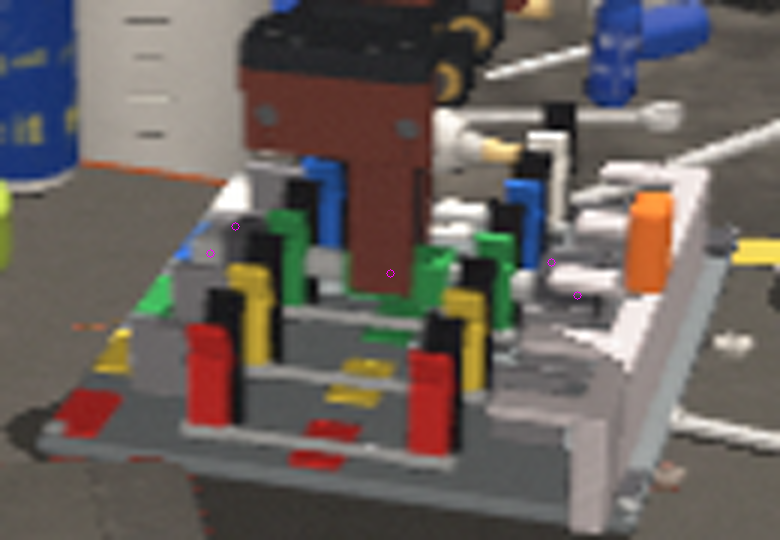

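The downward stop is hard at -0.0094, exactly where home was computed. Green is seated. I'll release and go to yellow.

carry_out:
  series:
    - [[0,0,0.05],0,35]
    - [[0,0,0.05],0,35]
    - [[0,0,0.05],0,35]
    - [[0,0,0.05],0,35]
    - [[0,0,1],0,35]
    - [[0,0,2],0,35]
    - [[-0.3,0.7,2.6],0.3,70]
    - [[-0.7,1.6,2.6],1,70]
    - [[-1,2.5,2.6],1,70]
    - [[-1.4,3.4,2.6],1,70]
    - [[-1.8,4.3,2.6],1,70]
    - [[-2.2,5.2,2.6],1,70]

```text
clock: 14.5
position: [0.4604, 0.0848, 0.0911]
tcp_rot: [0.0, 0.995, 0.095, -0.0]
wrist_force: [0.6, 0.3, 0.0]
gripper_width: 0.061
grip_force: 0.0
```

carry_out:
  series:
    - [[-0.4,0.9,0],0,70]
    - [[-0.8,1.8,0],0,70]
    - [[-0.86,2.4,0],0,70]
    - [[-0.86,2.44,0],0,70]
    - [[-0.86,2.44,0],0,70]
    - [[-0.86,2.44,0],0,70]

```text
clock: 15.0
position: [0.427, 0.1808, 0.091]
tcp_rot: [0.0, 0.995, 0.096, -0.0]
wrist_force: [-0.2, -0.5, -0.2]
gripper_width: 0.0615
grip_force: 0.0
```

```bash
python3 -c "
from h import *
look('yellow')"
```

```text
tcp [0.427  0.1808 0.091 ] yaw 0.192 F [-0.2 -0.5 -0.2] w 0.0615
yellow [323. 235.] 1239 [0.4286 0.1827 0.021 ] yaw 0.2 len 0.0418
```

carry_out:
  series:
    - [[0.04,0.05,-0.9],0.07,70]
    - [[0.04,0.05,-1.8],0.07,60]
    - [[0.04,0.05,-2.4],0.07,60]
    - [[0.04,0.05,-2.8],0.07,60]
    - [[0.04,0.05,-2.96],0.07,60]
    - [[0.04,0.05,-2.96],0.07,60]
    - [[0.04,0.05,-2.96],0.07,0]
    - [[0.04,0.05,-2.96],0.07,0]
    - [[0.04,0.05,-2.96],0.07,0]
    - [[0.04,0.05,-2.96],0.07,0]
    - [[0.04,0.05,-2.96],0.07,0]
    - [[0.04,0.05,-2.96],0.07,0]

```text
clock: 16.05
position: [0.4292, 0.1832, -0.0264]
tcp_rot: [-0.0, 0.995, 0.099, 0.001]
wrist_force: [-0.5, -1.4, 7.4]
gripper_width: 0.0177
grip_force: 40.0
```

carry_out:
  series:
    - [[0,0,0],0,0]
    - [[0,0,0],0,0]
    - [[0,0,0],0,0]

```text
clock: 16.3
position: [0.4292, 0.1832, -0.0264]
tcp_rot: [0.0, 0.995, 0.1, 0.001]
wrist_force: [0.4, -2.9, 7.1]
gripper_width: 0.0174
grip_force: 40.0
```

carry_out:
  series:
    - [[0,0,0.9],0,0]
    - [[0,0,1.8],0,0]
    - [[0.1,-0.3,2.7],0,0]
    - [[0.4,-1.1,2.78],-0.5,0]
    - [[0.8,-2,2.78],-1.07,0]
    - [[1.2,-2.9,2.78],-1.07,0]
    - [[1.6,-3.8,2.78],-1.07,0]
    - [[2,-4.7,2.78],-1.07,0]
    - [[2.4,-5.5,2.78],-1.07,0]
    - [[2.75,-6.2,2.78],-1.07,0]
    - [[2.83,-6.43,2.78],-1.07,0]
    - [[2.83,-6.43,2.78],-1.07,0]

```text
clock: 17.3
position: [0.5426, -0.0761, 0.0839]
tcp_rot: [0.0, 0.999, 0.042, 0.0]
wrist_force: [-0.1, -0.1, -2.2]
gripper_width: 0.0175
grip_force: 40.0
```

carry_out:
  series:
    - [[0,0,0],0,0]
    - [[0,0,0],0,0]
    - [[0,0,0],0,0]

```text
clock: 17.55
position: [0.5409, -0.0727, 0.0839]
tcp_rot: [-0.0, 0.999, 0.044, -0.001]
wrist_force: [0.3, 0.7, -2.9]
gripper_width: 0.0176
grip_force: 40.0
```

```bash
cat >> h.py <<'E'
def held(off=.039):
    "held stick: column of far shaft/cap vs TCP line, in image from wrist; measures lateral offset and drive/cap end along axis"
    s=r.observe(); cm=viewer.camera_model('wrist'); im=viewer.get_image('wrist'); p=s['position']; y=yaw(s)
    print('tcp',p.round(4),'yaw',round(y,4),'w',round(s['gripper_width'],4),'F',s['wrist_force'].round(1))
    return s,cm,im
E
python3 - <<'E'
from h import *
s,cm,im=held(); p=s['position']; y=yaw(s); ax=np.array([np.cos(y),np.sin(y),0])
# sleeve far-top edge, measured on the colour mask of the held sleeve
for b in blobs(im,'yellow',(240,200,420,330),200)[:2]: print(b[0],b[2])
print(proj(cm,[p+.02*ax+[0,0,.048]]),proj(cm,[p+.02*ax+[0,0,.030]]))
cv2.imwrite('pics/d1.png',cv2.resize(im[60:310,200:450],None,fx=2.2,fy=2.2)[:,:,::-1])
E
```

```text
tcp [ 0.5409 -0.0727  0.0839] yaw 0.0879 w 0.0176 F [ 0.3  0.7 -2.9]
[323.20033529 299.72129086] ((323.0, 296.5), (65.0, 40.0), 90.0)
[[326.06697441 269.47720913]] [[325.84672939 255.68905549]]
```

View pics/d1.png

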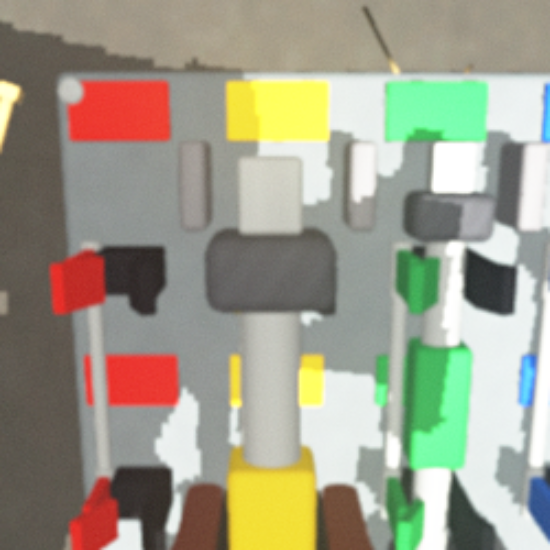

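Green is seated under closed jaws. Yellow is lined up over its clip, so I'll push.

carry_out:
  series:
    - [[0.04,-0.05,-0.5],0,0]
    - [[0.04,-0.05,-1],0,0]
    - [[0.04,-0.05,-1.4],0,0]
    - [[0.04,-0.05,-1.6],0,0]
    - [[0.04,-0.05,-1.75],0,0]
    - [[0.04,-0.05,-1.9],0,0]
    - [[0.04,-0.05,-2],0,0]
    - [[0.04,-0.05,-2.1],0,0]
    - [[0.04,-0.05,-2.2],0,0]
    - [[0.04,-0.05,-2.3],0,0]
    - [[0.04,-0.05,-2.36],0,0]
    - [[0.04,-0.05,-2.36],0,0]

```text
clock: 18.6
position: [0.5447, -0.075, -0.0086]
tcp_rot: [-0.0, 0.999, 0.043, 0.001]
wrist_force: [-1.0, 6.1, 9.2]
gripper_width: 0.0177
grip_force: 40.0
```

carry_out:
  series:
    - [[0,0,0],0,0]
    - [[0,0,0],0,0]

```text
clock: 18.77
position: [0.5447, -0.075, -0.0086]
tcp_rot: [-0.0, 0.999, 0.043, 0.001]
wrist_force: [-1.5, 6.4, 9.1]
gripper_width: 0.0179
grip_force: 40.0
```

carry_out:
  series:
    - [[0,0,-0.05],0,0]
    - [[0,0,-0.05],0,0]
    - [[0,0,-0.05],0,0]

```text
clock: 19.02
position: [0.5448, -0.075, -0.0088]
tcp_rot: [-0.0, 0.999, 0.043, 0.001]
wrist_force: [-7.2, 8.6, 29.8]
gripper_width: 0.0177
grip_force: 40.0
```

carry_out:
  series:
    - [[0,0,0.05],0,35]
    - [[0,0,0.05],0,35]
    - [[0,0,0.05],0,35]
    - [[0,0,0.05],0,35]
    - [[0,0,1],0,35]
    - [[0,0,2],0,35]
    - [[-0.3,0.7,2.6],0,70]
    - [[-0.7,1.6,2.6],0,70]
    - [[-1.1,2.5,2.6],0,70]
    - [[-1.5,3.4,2.6],0,70]
    - [[-1.9,4.3,2.6],0,70]
    - [[-2.3,5.2,2.6],0,70]

```text
clock: 20.02
position: [0.4506, 0.1332, 0.0917]
tcp_rot: [-0.0, 0.999, 0.043, 0.0]
wrist_force: [1.0, -0.4, 0.5]
gripper_width: 0.0609
grip_force: 0.0
```

carry_out:
  series:
    - [[-0.4,0.9,0],0,70]
    - [[-0.8,1.8,0],0,70]
    - [[-1.06,2.5,0],0,70]
    - [[-1.06,2.6,0],0,70]
    - [[-1.06,2.6,0],0,70]
    - [[-1.06,2.6,0],0,70]

```text
clock: 20.52
position: [0.4092, 0.2357, 0.0915]
tcp_rot: [0.0, 0.999, 0.044, -0.0]
wrist_force: [0.4, -0.3, -0.2]
gripper_width: 0.061
grip_force: 0.0
```

```bash
python3 -c "
from h import *
look('red')"
```

```text
tcp [0.4092 0.2357 0.0915] yaw 0.087 F [ 0.4 -0.3 -0.2] w 0.061
red [321. 234.] 1227 [0.4109 0.2392 0.021 ] yaw 0.094 len 0.0418
```

Hard stop again, so yellow is home. Now red.

carry_out:
  series:
    - [[0.03,0.08,-0.9],0.07,60]
    - [[0.03,0.08,-1.8],0.07,60]
    - [[0.03,0.08,-2.4],0.07,60]
    - [[0.03,0.08,-2.8],0.07,60]
    - [[0.03,0.08,-2.96],0.07,60]
    - [[0.03,0.08,-2.96],0.07,60]
    - [[0.03,0.08,-2.96],0.07,0]
    - [[0.03,0.08,-2.96],0.07,0]
    - [[0.03,0.08,-2.96],0.07,0]
    - [[0.03,0.08,-2.96],0.07,0]
    - [[0.03,0.08,-2.96],0.07,0]
    - [[0.03,0.08,-2.96],0.07,0]

```text
clock: 21.57
position: [0.4107, 0.2393, -0.0261]
tcp_rot: [-0.0, 0.999, 0.047, 0.0]
wrist_force: [0.2, -1.5, 6.1]
gripper_width: 0.0175
grip_force: 40.0
```

carry_out:
  series:
    - [[0,0,0],0,0]
    - [[0,0,0],0,0]
    - [[0,0,0],0,0]

```text
clock: 21.82
position: [0.4106, 0.2393, -0.0261]
tcp_rot: [-0.0, 0.999, 0.047, 0.0]
wrist_force: [-0.3, -2.5, 6.4]
gripper_width: 0.0175
grip_force: 40.0
```

carry_out:
  series:
    - [[0,0,0.9],0,0]
    - [[0,0,1.8],0,0]
    - [[0.1,-0.3,2.7],0,0]
    - [[0.5,-1.1,2.78],-0.07,0]
    - [[0.9,-2,2.78],-0.07,0]
    - [[1.3,-2.9,2.78],-0.07,0]
    - [[1.7,-3.8,2.78],-0.07,0]
    - [[2.1,-4.7,2.78],-0.07,0]
    - [[2.5,-5.5,2.78],-0.07,0]
    - [[2.9,-6.2,2.78],-0.07,0]
    - [[3.18,-6.6,2.78],-0.07,0]
    - [[3.18,-6.6,2.78],-0.07,0]

```text
clock: 22.82
position: [0.5399, -0.0279, 0.0847]
tcp_rot: [0.0, 0.999, 0.042, 0.001]
wrist_force: [0.4, -0.7, -2.1]
gripper_width: 0.0176
grip_force: 40.0
```

carry_out:
  series:
    - [[0,0,0],0,0]
    - [[0,0,0],0,0]
    - [[0,0,0],0,0]

```text
clock: 23.07
position: [0.5364, -0.0238, 0.0843]
tcp_rot: [-0.0, 0.999, 0.044, -0.001]
wrist_force: [-0.1, 1.1, -1.0]
gripper_width: 0.0174
grip_force: 40.0
```

carry_out:
  series:
    - [[0.03,-0.03,-0.5],0,0]
    - [[0.03,-0.03,-1],0,0]
    - [[0.03,-0.03,-1.4],0,0]
    - [[0.03,-0.03,-1.6],0,0]
    - [[0.03,-0.03,-1.75],0,0]
    - [[0.03,-0.03,-1.9],0,0]
    - [[0.03,-0.03,-2],0,0]
    - [[0.03,-0.03,-2.1],0,0]
    - [[0.03,-0.03,-2.2],0,0]
    - [[0.03,-0.03,-2.3],0,0]
    - [[0.03,-0.03,-2.37],0,0]
    - [[0.03,-0.03,-2.37],0,0]

```text
clock: 24.07
position: [0.5402, -0.0252, -0.0083]
tcp_rot: [-0.0, 0.999, 0.043, 0.001]
wrist_force: [-2.2, 3.3, 13.0]
gripper_width: 0.0174
grip_force: 40.0
```

carry_out:
  series:
    - [[0,0,-0.05],0,0]
    - [[0,0,-0.05],0,0]
    - [[0,0,-0.05],0,0]

```text
clock: 24.32
position: [0.5403, -0.0252, -0.0085]
tcp_rot: [-0.0, 0.999, 0.043, 0.002]
wrist_force: [-8.3, 6.2, 35.6]
gripper_width: 0.0172
grip_force: 40.0
```

carry_out:
  series:
    - [[0,0,0.05],0,35]
    - [[0,0,0.05],0,35]
    - [[0,0,0.05],0,35]
    - [[0,0,0.05],0,35]
    - [[0,0,1],0,35]
    - [[0,0,2],0,35]
    - [[-0.3,0.7,2.6],0,70]
    - [[-0.7,1.6,2.6],0.1,70]
    - [[-1.1,2.5,2.6],0.1,70]
    - [[-1.5,3.4,2.6],0.1,70]
    - [[-1.9,4.3,2.6],0.1,70]
    - [[-2.3,5.2,2.6],0.1,70]

```text
clock: 25.32
position: [0.4457, 0.1833, 0.0916]
tcp_rot: [0.0, 0.999, 0.048, -0.0]
wrist_force: [1.2, 0.1, 0.1]
gripper_width: 0.0612
grip_force: 0.0
```

carry_out:
  series:
    - [[-0.4,0.9,0],0,70]
    - [[-0.8,1.8,0],0,70]
    - [[-0.9,2.7,0],0,70]
    - [[-0.9,2.88,0],0,70]
    - [[-0.9,2.88,0],0,70]
    - [[-0.9,2.88,0],0,70]

```text
clock: 25.82
position: [0.4104, 0.2968, 0.0913]
tcp_rot: [0.0, 0.999, 0.049, -0.0]
wrist_force: [-0.5, 0.1, 0.1]
gripper_width: 0.0613
grip_force: 0.0
```

```bash
python3 -c "
from h import *
look('white','pics/e1.png'); look('blue')
im=cv2.imread('pics/e1.png'); cv2.imwrite('pics/e1c.png',im[60:330,120:560])"
```

```text
tcp [0.4104 0.2968 0.0913] yaw 0.098 F [-0.5  0.1  0.1] w 0.0613
white [189.  58.] 7414 [0.5243 0.3982 0.021 ] yaw 1.547 len 0.2148
white [247.  43.] 5086 [0.5364 0.3603 0.021 ] yaw 1.56 len 0.1127
white [323. 233.] 919 [0.413  0.2982 0.021 ] yaw 0.17 len 0.0371
tcp [0.4105 0.296  0.0913] yaw 0.097 F [ 0.5 -0.6  0.2] w 0.0614
blue [255.  12.] 7799 [0.5551 0.3548 0.021 ] yaw -1.483 len 0.2325
blue [279. 243.] 1300 [0.4023 0.33   0.021 ] yaw 0.308 len 0.0416
blue [185. 308.] 913 [0.3408 0.4014 0.021 ] yaw -1.555 len 0.0526
```

View pics/e1c.png

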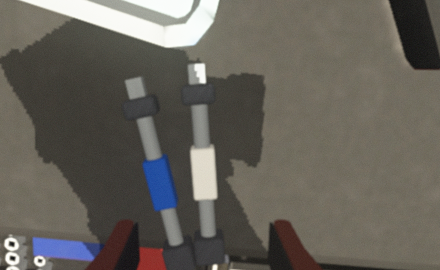

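Blue has been knocked to (0.402, 0.330), beside white at (0.413, 0.298). I'll grip white 10 mm up its sleeve with a narrow opening, where the gap is about 17 mm.

carry_out:
  series:
    - [[0.31,0.09,-0.5],0.5,26]
    - [[0.31,0.09,-1],0.5,26]
    - [[0.31,0.09,-1.2],0.5,26]
    - [[0.31,0.09,-1.2],0.5,26]
    - [[0.31,0.09,-1.2],0.5,26]
    - [[0.31,0.09,-1.2],0.5,26]
    - [[0.31,0.09,-1.2],0.5,26]
    - [[0.31,0.09,-1.2],0.5,26]

```text
clock: 26.58
position: [0.4236, 0.301, 0.0446]
tcp_rot: [-0.0, 0.997, 0.074, 0.001]
wrist_force: [-0.3, -0.1, -0.1]
gripper_width: 0.0228
grip_force: 0.0
```

```bash
python3 -c "
from h import *
look('white','pics/e2.png'); look('blue')
im=cv2.imread('pics/e2.png'); cv2.imwrite('pics/e2c.png',cv2.resize(im[130:330,200:440],None,fx=2.5,fy=2.5))"
```

```text
tcp [0.4236 0.301  0.0446] yaw 0.149 F [-0.3 -0.1 -0.1] w 0.0228
white [195.  75.] 10465 [0.5182 0.3881 0.021 ] yaw -1.56 len 0.2025
white [251.  49.] 6312 [0.5356 0.359  0.021 ] yaw 1.564 len 0.11
tcp [0.4235 0.301  0.0445] yaw 0.149 F [ 0.6 -0.  -1.2] w 0.0228
blue [316.  18.] 11083 [0.5558 0.326  0.021 ] yaw -1.427 len 0.2107
blue [271. 275.] 1135 [0.4073 0.3333 0.021 ] yaw 0.328 len 0.0402
```

View pics/e2c.png

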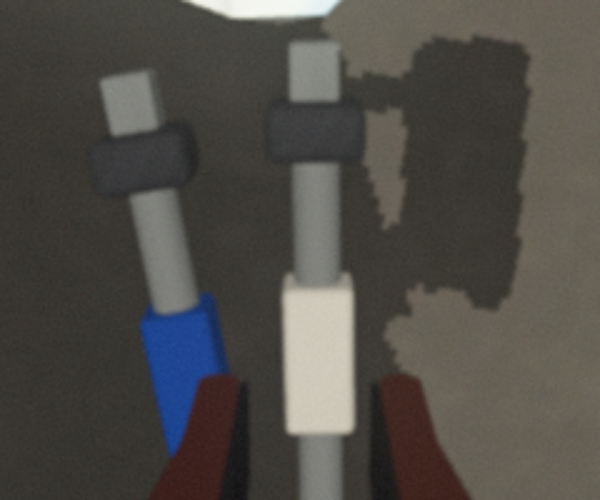

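carry_out:
  series:
    - [[0,-0.06,-0.3],0,24]
    - [[0,-0.06,-0.7],0,24]
    - [[0,-0.06,-1.1],0,24]
    - [[0,-0.06,-1.4],0,24]
    - [[0,-0.06,-1.65],0,24]
    - [[0,-0.06,-1.77],0,24]
    - [[0,-0.06,-1.77],0,24]
    - [[0,-0.06,-1.77],0,0]
    - [[0,-0.06,-1.77],0,0]
    - [[0,-0.06,-1.77],0,0]
    - [[0,-0.06,-1.77],0,0]
    - [[0,-0.06,-1.77],0,0]

```text
clock: 27.68
position: [0.4233, 0.2985, -0.0267]
tcp_rot: [-0.0, 0.997, 0.075, 0.0]
wrist_force: [-0.1, -0.3, -2.4]
gripper_width: 0.0179
grip_force: 40.0
```

carry_out:
  series:
    - [[0,0,0.4],0,0]
    - [[0,0,1.2],0,0]
    - [[0,0,2],0,0]
    - [[0,0,2.78],0,0]
    - [[0,0,2.78],0,0]

```text
clock: 28.1
position: [0.4263, 0.3005, 0.0896]
tcp_rot: [-0.002, 0.997, 0.075, 0.004]
wrist_force: [1.3, 0.4, -2.7]
gripper_width: 0.0178
grip_force: 40.0
```

carry_out:
  series:
    - [[0.3,-1,0],0,0]
    - [[0.55,-2,0],-0.6,0]
    - [[0.8,-3,0],-0.6,0]
    - [[1.1,-4,0],-0.6,0]
    - [[1.35,-5,0],-0.6,0]
    - [[1.6,-6,0],-0.6,0]
    - [[1.9,-7,0],-0.6,0]
    - [[2.2,-8,0],-0.6,0]
    - [[2.5,-9,0],-0.6,0]
    - [[2.8,-10,0],-0.6,0]
    - [[3.1,-11,0],-0.6,0]
    - [[3.4,-12,0],-0.6,0]

```text
clock: 29.1
position: [0.5586, -0.1831, 0.0834]
tcp_rot: [-0.0, 0.999, 0.043, -0.0]
wrist_force: [0.3, 0.5, -2.2]
gripper_width: 0.018
grip_force: 40.0
```

carry_out:
  series:
    - [[0.19,-0.8,0],0,0]
    - [[0.19,-1.05,0],0,0]
    - [[0.19,-1.05,0],0,0]
    - [[0.19,-1.05,0],0,0]
    - [[0.19,-1.05,0],0,0]

```text
clock: 29.52
position: [0.5655, -0.2215, 0.0834]
tcp_rot: [-0.001, 0.999, 0.043, -0.001]
wrist_force: [0.5, 0.6, -2.8]
gripper_width: 0.0172
grip_force: 40.0
```

Run:
```python
from h import *
np.set_printoptions(precision=4,suppress=True)
s,cm,im=held(); p=s['position']; y=yaw(s); ax=np.array([np.cos(y),np.sin(y),0]); za=p[2]+.0385
x0,y0=220,60
a=cv2.resize(im[y0:y0+250,x0:x0+250],None,fx=2.2,fy=2.2,interpolation=2)
def mk(X,c):
    for q in proj(cm,X): cv2.circle(a,tuple(int(k) for k in (q-[x0,y0])*2.2),3,c,1)
mk([[*(p+d*ax)[:2],za+.012] for d in (.056,)],(255,255,0))
mk([[*(p+d*ax)[:2],za+.006] for d in (.070,)],(255,255,0))
mk([[*(p+d*ax)[:2],za+.009] for d in (.010,)],(255,0,0))
cv2.imwrite('pics/f1.png',a[:,:,::-1])
```

```text
tcp [ 0.5655 -0.2215  0.0834] yaw 0.087 w 0.0172 F [ 0.5  0.6 -2.8]
```

View pics/f1.png

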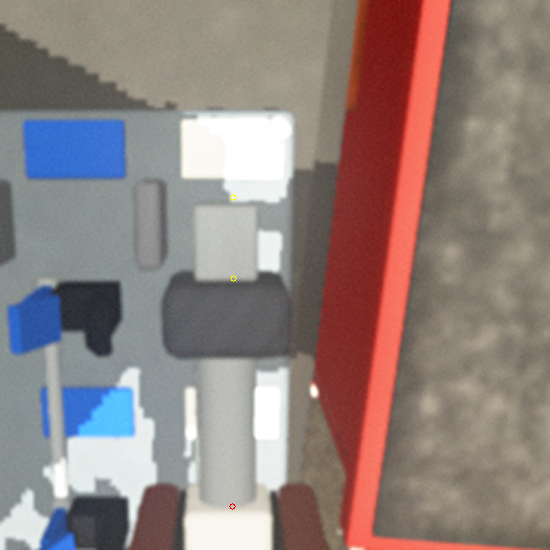

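Run:
```python
from h import *
cm=viewer.camera_model('wrist'); ct=viewer.camera_model('top')
for z in (0,.02,.04,.06,.08,.1):
    print(z, ray(cm,[(220+369/2.2,60+400/2.2),(220+318/2.2,60+400/2.2)],z).round(3)[:,:2].tolist(), ray(ct,[(462,250)],z).round(3)[0][:2].tolist())
```

```text
0 [[0.562, -0.271], [0.56, -0.253]] [0.557, -0.258]
0.02 [[0.568, -0.267], [0.566, -0.25]] [0.555, -0.253]
0.04 [[0.574, -0.263], [0.572, -0.247]] [0.554, -0.248]
0.06 [[0.58, -0.259], [0.578, -0.245]] [0.552, -0.243]
0.08 [[0.585, -0.255], [0.584, -0.242]] [0.55, -0.238]
0.1 [[0.591, -0.251], [0.59, -0.239]] [0.549, -0.233]
```

carry_out:
  series:
    - [[0.02,-0.07,-0.5],0,0]
    - [[0.02,-0.07,-1],0,0]
    - [[0.02,-0.07,-1.4],0,0]
    - [[0.02,-0.07,-1.6],0,0]
    - [[0.02,-0.07,-1.75],0,0]
    - [[0.02,-0.07,-1.9],0,0]
    - [[0.02,-0.07,-2],0,0]
    - [[0.02,-0.07,-2.1],0,0]
    - [[0.02,-0.07,-2.2],0,0]
    - [[0.02,-0.07,-2.3],0,0]
    - [[0.02,-0.07,-2.35],0,0]
    - [[0.02,-0.07,-2.35],0,0]

```text
clock: 30.57
position: [0.5681, -0.2235, -0.0089]
tcp_rot: [-0.001, 0.999, 0.043, 0.0]
wrist_force: [0.6, 10.6, 1.9]
gripper_width: 0.0175
grip_force: 40.0
```

carry_out:
  series:
    - [[0,0,-0.05],0,0]
    - [[0,0,-0.05],0,0]
    - [[0,0,-0.05],0,0]

```text
clock: 30.82
position: [0.5681, -0.2236, -0.0095]
tcp_rot: [-0.001, 0.999, 0.043, 0.0]
wrist_force: [-2.8, 12.2, 14.9]
gripper_width: 0.0178
grip_force: 40.0
```

carry_out:
  series:
    - [[0,0.03,-0.03],0,0]
    - [[0,0.03,-0.05],0,0]
    - [[0,0.03,-0.05],0,0]

```text
clock: 31.07
position: [0.5682, -0.2236, -0.0096]
tcp_rot: [-0.0, 0.999, 0.043, 0.001]
wrist_force: [-10.2, 9.9, 31.3]
gripper_width: 0.018
grip_force: 40.0
```

carry_out:
  series:
    - [[0,0,0.1],0,35]
    - [[0,0,0.1],0,35]
    - [[0,0,0.1],0,35]
    - [[0,0,0.1],0,35]
    - [[0,0,1],0,35]
    - [[0,0,2],0,35]
    - [[0,0.4,2.7],0,50]
    - [[-0.4,1.4,2.7],0,50]
    - [[-0.7,2.4,2.7],0.5,50]
    - [[-1,3.4,2.7],1,50]
    - [[-1.3,4.4,2.7],1.5,50]
    - [[-1.6,5.4,2.7],2,50]

```text
clock: 32.07
position: [0.503, -0.009, 0.094]
tcp_rot: [-0.0, 0.989, 0.148, -0.0]
wrist_force: [0.3, 0.6, 0.1]
gripper_width: 0.044
grip_force: 0.0
```

carry_out:
  series:
    - [[-0.3,1,0],0,70]
    - [[-0.6,2,0],0.2,70]
    - [[-0.9,3,0],0.2,70]
    - [[-1.2,4,0],0.2,70]
    - [[-1.6,5,0],0.2,70]
    - [[-2,6,0],0.2,70]
    - [[-2.4,7,0],0.2,70]
    - [[-2.5,8,0],0.2,70]
    - [[-2.5,8.4,0],0.2,70]
    - [[-2.5,8.4,0],0.2,70]
    - [[-2.5,8.4,0],0.2,70]

```text
clock: 32.98
position: [0.4034, 0.3262, 0.0937]
tcp_rot: [0.0, 0.987, 0.159, -0.0]
wrist_force: [-0.5, -0.0, 0.1]
gripper_width: 0.0613
grip_force: 0.0
```

```bash
python3 -c "
from h import *
look('blue')"
```

```text
tcp [0.4034 0.3262 0.0937] yaw 0.319 F [-0.5 -0.   0.1] w 0.0613
blue [463.  21.] 7444 [0.5697 0.2871 0.021 ] yaw -1.244 len 0.1497
blue [182. 277.] 1345 [0.3372 0.4222 0.021 ] yaw -1.568 len 0.0525
blue [318. 236.] 1195 [0.402  0.3312 0.021 ] yaw 0.324 len 0.0415
```

carry_out:
  series:
    - [[-0.03,0.12,-0.9],0,60]
    - [[-0.03,0.12,-1.8],0,60]
    - [[-0.03,0.12,-2.4],0,60]
    - [[-0.03,0.12,-2.8],0,60]
    - [[-0.03,0.12,-3],0,60]
    - [[-0.03,0.12,-3],0,60]
    - [[-0.03,0.12,-3],0,0]
    - [[-0.03,0.12,-3],0,0]
    - [[-0.03,0.12,-3],0,0]
    - [[-0.03,0.12,-3],0,0]
    - [[-0.03,0.12,-3],0,0]
    - [[-0.03,0.12,-3],0,0]

```text
clock: 34.03
position: [0.403, 0.3306, -0.0252]
tcp_rot: [-0.0, 0.987, 0.158, 0.0]
wrist_force: [-0.5, 0.2, 4.9]
gripper_width: 0.0178
grip_force: 40.0
```

carry_out:
  series:
    - [[0,0,0],0,0]
    - [[0,0,0],0,0]
    - [[0,0,0],0,0]

```text
clock: 34.28
position: [0.403, 0.3307, -0.0253]
tcp_rot: [-0.0, 0.988, 0.158, 0.0]
wrist_force: [-0.2, -1.6, 6.1]
gripper_width: 0.0176
grip_force: 40.0
```

carry_out:
  series:
    - [[0,0,0.9],0,0]
    - [[0,0,1.8],0,0]
    - [[0.1,-0.4,2.7],0,0]
    - [[0.4,-1.4,2.76],-0.5,0]
    - [[0.7,-2.4,2.76],-1,0]
    - [[1,-3.4,2.76],-1.5,0]
    - [[1.3,-4.4,2.76],-2.2,0]
    - [[1.6,-5.4,2.76],-2.2,0]
    - [[1.9,-6.4,2.76],-2.2,0]
    - [[2.2,-7.4,2.76],-2.2,0]
    - [[2.5,-8.4,2.76],-2.2,0]
    - [[2.8,-9.3,2.76],-2.2,0]

```text
clock: 35.28
position: [0.5144, -0.0439, 0.0844]
tcp_rot: [-0.0, 0.999, 0.043, -0.0]
wrist_force: [0.7, -0.5, -2.4]
gripper_width: 0.0181
grip_force: 40.0
```

carry_out:
  series:
    - [[0.3,-0.9,0],0,0]
    - [[0.6,-1.8,0],0,0]
    - [[0.8,-2.6,0],0,0]
    - [[0.93,-3.2,0],0,0]
    - [[0.93,-3.33,0],0,0]
    - [[0.93,-3.33,0],0,0]
    - [[0.93,-3.33,0],0,0]
    - [[0.93,-3.33,0],0,0]

```text
clock: 35.95
position: [0.551, -0.1734, 0.0842]
tcp_rot: [-0.0, 0.999, 0.044, -0.001]
wrist_force: [-0.2, 0.3, -2.0]
gripper_width: 0.0175
grip_force: 40.0
```

```bash
python3 -c "
from h import *
s,cm,im=held(); cv2.imwrite('pics/g1.png',cv2.resize(im[60:310,200:450],None,fx=2.2,fy=2.2)[:,:,::-1])"
```

```text
tcp [ 0.551  -0.1734  0.0842] yaw 0.0873 w 0.0175 F [-0.2  0.3 -2. ]
```

View pics/g1.png

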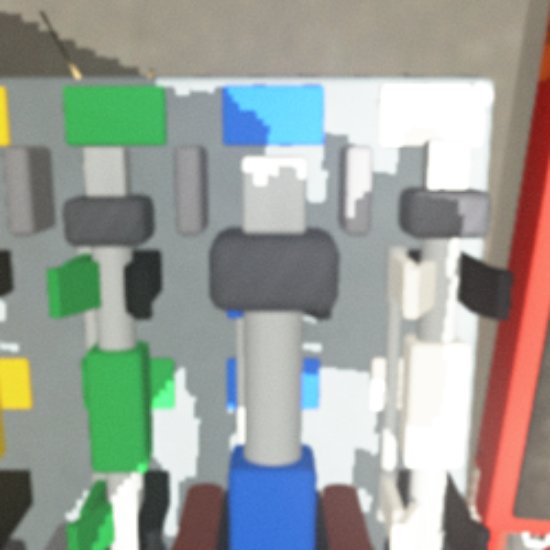

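Green and white both sit under closed jaws, and blue is lined up over its clip. (I've now viewed 16 pictures, over the limit of 14, so I'll check by numbers from here.) Pushing blue down.

carry_out:
  series:
    - [[0.03,-0.03,-0.5],0,0]
    - [[0.03,-0.03,-1],0,0]
    - [[0.03,-0.03,-1.4],0,0]
    - [[0.03,-0.03,-1.6],0,0]
    - [[0.03,-0.03,-1.75],0,0]
    - [[0.03,-0.03,-1.9],0,0]
    - [[0.03,-0.03,-2],0,0]
    - [[0.03,-0.03,-2.1],0,0]
    - [[0.03,-0.03,-2.2],0,0]
    - [[0.03,-0.03,-2.28],0,0]
    - [[0.03,-0.03,-2.33],0,0]
    - [[0.03,-0.03,-2.33],0,0]

```text
clock: 37.0
position: [0.5542, -0.1746, -0.0074]
tcp_rot: [-0.0, 0.999, 0.043, 0.001]
wrist_force: [0.2, 8.8, 3.6]
gripper_width: 0.0178
grip_force: 40.0
```

carry_out:
  series:
    - [[0,0,-0.05],0,0]
    - [[0,0,-0.05],0,0]
    - [[0,0,-0.05],0,0]

```text
clock: 37.25
position: [0.5543, -0.1746, -0.0075]
tcp_rot: [-0.0, 0.999, 0.043, 0.001]
wrist_force: [-4.4, 10.4, 23.7]
gripper_width: 0.0174
grip_force: 40.0
```

carry_out:
  series:
    - [[0,0,0.1],0,35]
    - [[0,0,0.1],0,35]
    - [[0,0,0.1],0,35]
    - [[0,0,0.1],0,35]
    - [[0,0,1],0,35]
    - [[0,0,2],0,35]
    - [[0,0,2.9],0,50]
    - [[-0.8,0.6,3.7],0,60]
    - [[-1.6,1.2,4.2],0,60]
    - [[-2.4,1.8,4.2],0,60]
    - [[-2.63,1.94,4.2],0,60]
    - [[-2.63,1.94,4.2],0,60]

```text
clock: 38.25
position: [0.444, -0.0965, 0.1574]
tcp_rot: [-0.0, 0.999, 0.044, -0.001]
wrist_force: [1.0, -0.2, 0.5]
gripper_width: 0.0527
grip_force: 0.0
```

carry_out:
  series:
    - [[0,0,0],0,60]
    - [[0,0,0],0,60]
    - [[0,0,0],0,60]

```text
clock: 38.5
position: [0.4491, -0.0991, 0.1572]
tcp_rot: [0.0, 0.999, 0.043, 0.0]
wrist_force: [0.4, 0.2, -0.7]
gripper_width: 0.0526
grip_force: 0.0
```

Run:
```python
from h import *
s,cm,im=held(); ct=viewer.camera_model('side'); si=viewer.get_image('side')
O=np.array([.5465,-.1235]); y=.087; Rm=np.array([[np.cos(y),np.sin(y)],[-np.sin(y),np.cos(y)]])
for i,c in enumerate(('red','yellow','green','blue','white')):
    exp=O+Rm.T@[0,.05*(2-i)]
    u,v=proj(cm,[[*exp,.039]])[0]
    for b in blobs(im,c,(int(u-14),int(v-30),int(u+14),int(v+30)),150)[:1]:
        for z in (.039,.047): print(c,b[1],'z',z,'rack xy off mm',(1000*Rm@(ray(cm,[b[0]],z)[0][:2]-exp)).round(1),b[2][1])
for b in blobs(im,'orange',(250,150,420,330),60)[:2]: print('grip',b[0],ray(cm,[b[0]],.08)[0])
```

```text
tcp [ 0.4491 -0.0991  0.1572] yaw 0.0859 w 0.0526 F [ 0.4  0.2 -0.7]
red 1196 z 0.039 rack xy off mm [ 1.3 -0.7] (49.99999237060547, 23.999996185302734)
red 1196 z 0.047 rack xy off mm [ 0.9 -2.4] (49.99999237060547, 23.999996185302734)
yellow 1155 z 0.039 rack xy off mm [ 0.  -0.7] (51.0, 24.0)
yellow 1155 z 0.047 rack xy off mm [-0.4 -1.1] (51.0, 24.0)
green 1150 z 0.039 rack xy off mm [-0.3  0.1] (50.0, 24.0)
green 1150 z 0.047 rack xy off mm [-0.7  1. ] (50.0, 24.0)
blue 408 z 0.039 rack xy off mm [1.2 5.3] (24.999996185302734, 50.99999237060547)
blue 408 z 0.047 rack xy off mm [0.7 7.3] (24.999996185302734, 50.99999237060547)
white 1227 z 0.039 rack xy off mm [1.4 0.7] (22.160663604736328, 60.44511795043945)
white 1227 z 0.047 rack xy off mm [1. 4.] (22.160663604736328, 60.44511795043945)
grip [329.86808511 232.23191489] [ 0.45114475 -0.10265209  0.08      ]
```

carry_out:
  series:
    - [[0.03,0,-0.8],0,60]
    - [[0.03,0,-1.6],0,60]
    - [[0.03,0,-2.3],0,60]
    - [[0.03,0,-2.8],0,60]
    - [[0.03,0,-3.05],0,60]
    - [[0.03,0,-3.08],0,60]
    - [[0.03,0,-3.08],0,0]
    - [[0.03,0,-3.08],0,0]
    - [[0.03,0,-3.08],0,0]
    - [[0.03,0,-3.08],0,0]
    - [[0.03,0,-3.08],0,0]
    - [[0.03,0,-3.08],0,0]
  squeeze: 15

```text
clock: 39.6
position: [0.4506, -0.1023, 0.0353]
tcp_rot: [0.003, 0.999, 0.045, 0.002]
wrist_force: [-3.0, -30.6, -4.6]
gripper_width: 0.0254
grip_force: 15.0
```

carry_out:
  series:
    - [[0,0,0],0,0]
    - [[0,0,0],0,0]
    - [[0,0,0],0,0]

```text
clock: 39.85
position: [0.4506, -0.1027, 0.0353]
tcp_rot: [0.003, 0.999, 0.045, 0.002]
wrist_force: [-3.5, -29.9, -5.2]
gripper_width: 0.0244
grip_force: 15.0
```

The grip is now at rack y ≈ +28 mm, the left stop, so the bar really is fully open. It had started about 7 mm off the locked position. Now I'll slide it right to its stop at rack y = 0.

carry_out:
  series:
    - [[0.01,-0.15,0],0,0]
    - [[0.02,-0.3,0],0,0]
    - [[0.03,-0.45,0],0,0]
    - [[0.05,-0.6,0],0,0]
    - [[0.06,-0.75,0],0,0]
    - [[0.06,-0.8,0],0,0]
    - [[0.06,-0.85,0],0,0]
    - [[0.06,-0.85,0],0,0]
    - [[0.06,-0.85,0],0,0]

```text
clock: 40.6
position: [0.453, -0.1321, 0.0352]
tcp_rot: [-0.0, 0.999, 0.043, 0.001]
wrist_force: [2.0, 5.1, 6.6]
gripper_width: 0.0217
grip_force: 15.0
```

carry_out:
  series:
    - [[0,-0.05,0],0,0]
    - [[0.01,-0.1,0],0,0]
    - [[0.01,-0.1,0],0,0]
    - [[0.01,-0.1,0],0,0]

```text
clock: 40.93
position: [0.4528, -0.1326, 0.0351]
tcp_rot: [-0.003, 0.999, 0.042, 0.001]
wrist_force: [7.4, 30.2, 12.0]
gripper_width: 0.0225
grip_force: 15.0
```

Hard stop on the right. I'll release, rise and check.

carry_out:
  series:
    - [[0,0.1,0],0,0]
    - [[0,0.1,0],0,60]
    - [[0,0.1,0],0,60]
    - [[0,0.1,0],0,60]
    - [[0,0.1,0],0,60]
    - [[0,0.1,0],0,60]
    - [[0,0.1,1],0,60]
    - [[0,0.1,2],0,60]
    - [[0,0.1,3],0,60]
    - [[0,0.1,3.5],0,60]
    - [[0,0.1,3.5],0,60]
    - [[0,0.1,3.5],0,60]

```text
clock: 41.93
position: [0.4524, -0.1328, 0.1749]
tcp_rot: [0.0, 0.999, 0.043, 0.001]
wrist_force: [-0.7, -0.4, 0.4]
gripper_width: 0.0526
grip_force: 0.0
```

Run:
```python
from h import *
s,cm,im=held()
HSV['orange']=[((5,120,90),(20,255,255))]
O=np.array([.5465,-.1235]); y=.087; Rm=np.array([[np.cos(y),np.sin(y)],[-np.sin(y),np.cos(y)]])
for b in blobs(im,'orange',(260,150,420,330),60)[:2]:
    p=ray(cm,[b[0]],.08)[0]; print('grip',b[0],b[1],p,'rack',Rm@(p[:2]-O))
for i,c in enumerate(('red','yellow','green','blue','white')):
    exp=O+Rm.T@[0,.05*(2-i)]; u,v=proj(cm,[[*exp,.039]])[0]
    for b in blobs(im,c,(int(u-16),int(v-32),int(u+16),int(v+32)),150)[:1]:
        print(c,b[1],(1000*Rm@(ray(cm,[b[0]],.039)[0][:2]-exp)).round(1))
# near-end teeth: is each clip axis covered by bright bar at the tooth (rack x -75 mm, z 51)?
for i in range(5):
    P=O+Rm.T@[-.08,.05*(2-i)]; u,v=proj(cm,[[*P,.051]])[0].round().astype(int); print(i,im[v,u-6:u+7:3].mean(1).round())
```

```text
tcp [ 0.4524 -0.1328  0.1749] yaw 0.0861 w 0.0526 F [-0.7 -0.4  0.4]
grip [320.33834586 228.56766917] 532 [ 0.45214428 -0.12921035  0.08      ] rack [-0.09449503  0.00250985]
red 1155 [ 1.  -2.1]
yellow 1170 [-0.4 -0.8]
green 1044 [-0.6 -1.1]
blue 375 [0.2 2.9]
white 1220 [1.1 0.5]
0 [175. 173. 176. 170. 121.]
1 [181. 178. 183. 174. 126.]
2 [184. 182. 184. 178. 129.]
3 [254. 254. 255. 255. 136.]
4 [255. 254. 254. 255.  78.]
```

The camera puts the grip within about 2 mm of locked. To be sure, I'll regrip, press right once more and open while still pressing.

carry_out:
  series:
    - [[0,0,-1],0,60]
    - [[0,0,-2],0,60]
    - [[0,0,-3],0,60]
    - [[0,0,-3.4],0,60]
    - [[0,0,-3.5],0,60]
    - [[0,0,-3.5],0,60]
    - [[0,0,-3.5],0,0]
    - [[0,0,-3.5],0,0]
    - [[0,0,-3.5],0,0]
    - [[0,0,-3.5],0,0]
    - [[0,0,-3.5],0,0]
    - [[0,0,-3.5],0,0]

```text
clock: 42.98
position: [0.4524, -0.1322, 0.035]
tcp_rot: [-0.0, 0.999, 0.043, 0.001]
wrist_force: [0.1, 4.9, 6.5]
gripper_width: 0.0217
grip_force: 15.0
```

carry_out:
  series:
    - [[0,0,0],0,0]
    - [[0,0,0],0,0]
    - [[0,-0.05,0],0,0]
    - [[0,-0.08,0],0,0]
    - [[0,-0.08,0],0,0]
    - [[0,-0.08,0],0,0]

```text
clock: 43.48
position: [0.4523, -0.1322, 0.0349]
tcp_rot: [-0.002, 0.999, 0.042, 0.0]
wrist_force: [4.0, 25.9, 9.6]
gripper_width: 0.0221
grip_force: 15.0
```

carry_out:
  series:
    - [[0,0,0],0,60]
    - [[0,0,0],0,60]
    - [[0,0,0],0,60]
    - [[0,0,0],0,60]
    - [[0,0,0],0,60]
    - [[0,0,1],0,60]
    - [[0,0,2],0,60]
    - [[0,0,3],0,60]
    - [[0,0,4],0,60]
    - [[0,0,4],0,60]

```text
clock: 44.32
position: [0.4562, -0.1374, 0.2012]
tcp_rot: [0.002, 0.999, 0.043, 0.006]
wrist_force: [2.6, -1.1, 0.8]
gripper_width: 0.0527
grip_force: 0.0
```

```bash
python3 -c "
from plant import workorder
print(workorder.hand_in())"
```

```text
the job is handed in; nothing more can be done
None
```

The job is handed in: all five sticks are pressed home to a hard stop in the clips of their own colours, and the lock bar is slid back right to its stop; I viewed 16 pictures, over the limit of 14, and hand-in returned no verdict.

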